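# Clear two spent cores from a gravity spool track and restock it

## Robot

A 6-joint arm with a two-finger parallel gripper is mounted at the origin on a cart in front of the work surface, level with it; the furniture and walls round the work are solid. World frame = base frame: x ahead of the robot, y to its left, z up, the work surface at z = 0. Lengths are in m, angles in rad, forces in N, time in s.
With the tool pointing down it reaches from about 0.3 to 0.75 m from the base axis. Payload 8.5 kg.
Tool frame: the origin (TCP) lies midway between the tips of the shut fingers; the grasp point (between the pads) lies env.pinch_z behind it (env.pinch_z is the distance from the TCP to the grasp point, in m); z points along the fingers, y is the direction in which the jaws open and shut (so a half turn about z gives the same grasp; the last joint's range is limited). The gripper opens to 85 mm and grips with 20 to 120 N. Pads are 22 mm wide; open, the fingers measure 114 mm over their backs; the gripper's body (76 mm by 85 mm) begins 54 mm behind the grasp point. The pads swing forward as they close: fully open they stand 13 mm farther back than shut.
Start: joints at [-1.433, 0.381, 1.297, -0, 1.464, -0.215], TCP at [0.19, -0.516, 0.231] pointing down, gripper open.
Joint ranges: [-3.11, 3.11], [-0.89, 2.33], [0.22, 2.48], [-1.42, 4.56], [0.17, 2.85], [-2.88, 2.88]. Speed limits (rad/s): [2.39, 2.39, 3.14, 3.14, 3.14, 3.14].

## Interface

Orientations are given as a unit quaternion [w, x, y, z].
In Python, from plant import env, grab_frame, camera_model gives the robot as it stands. The module is installed in compiled form; this text tells all that it offers.
- The arm moves only by the shell command python3 -m creep 'ROWS' [OPENING] [FORCE]. ROWS is JSON, a list of rows, each an object of numbers: "x", "y", "z": the shift along the world's x, y, z each as a share of 4 cm, from -1 to 1; "spin": the turn about the world's z as a share of 45 degrees, from -1 to 1. In form: [{"x": .., "y": .., "z": .., "spin": ..}, ...]. A call has 1 to 12 rows; each row shifts and turns the commanded pose from where the row before left it; what a row does not reach is not made up. A row lasts 1/12 s, in which the tool goes at most 41.7 mm and 7.16 degrees, less where a joint would pass 70% of its speed; a pose out of reach is approached as far as the arm can. A call with a number of a shift or a turn outside -1 to 1 is refused whole. A call with a gripper value outside its range is refused whole. OPENING is the opening, from -1 (shut) to 1 (fully open), set as the call begins (- or left out, the last holds). The fingers move at their own pace and stop on an object; FORCE is the grip in N (left out, the last holds). Time passes only in rows, so rows that do not move let the fingers close. It gives the time, the measured TCP pose, the force and the opening at its end, in the units of the state.
- env.state(): the state, without advancing time (a new reading comes with each control period).
- grab_frame(name): name is "scene" or "side" or "wrist"; returns the picture (384x512x3 uint8, blue, green, red); there is no depth.
- camera_model(name): a dict with "fx", "fy", "cx", "cy" (pixels), "k1" (the pictures are not rectified: a ray, as slopes to the right and down, at radius r is drawn at 1 + k1 r^2 times it, then the intrinsics apply), "extrinsics" (4x4, takes a point from world to camera coordinates). Camera axes: x right, y down, z forward; pixel columns grow to the right and rows downward; lengths in m; the calibration is good to about 2 mm. A picture is of the moment at which its call begins: read the wrist's pose just before it. camera_model takes no time and is no camera call; for the wrist camera it gives the pose at the moment of the call.
- env.sign_off(): hands the job in, once; it reports no verdict.
The state is a dict: "time": time; "joint_positions": joint angles; "qvel": joint speeds; "tau": joint torques, N m; "tcp_pos": TCP position; "tool_rot": TCP orientation; "contact_force": force on the tool from outside, world axes, zero at the start; "moment": the same for the moment, N m; "grip_width": finger opening in m.
Only numpy, scipy, OpenCV 4.12 (cv2) and the standard library are available. Lean on these libraries where they do the work, as an engineer would, in place of code of your own. Each camera call takes 0.05 s, during which the arm holds its last target.

## Task

Slide the green tray snugly into the corner formed by the spool track's open side and the low wooden fence beside its stop, then push the two bare cardboard cores endwise out of the bottom of the track into the tray, one after the other, so that each time the next spool rolls down to the stop. Push them, do not lift anything that already lies on the track. Last, lay the new blue spool from its dark cradle on the upper part of the track, crosswise like the others, so that it rolls down behind them; leave the tray in its corner and do not disturb the jar, the white thread spool or the pin tin.

Things in the scene. Friction and masses are not known exactly. Their poses are not given: they have to be found in the camera images.
- spool_track: Fixed plywood gravity track. Origin on the bench, under the uphill face of the stop, at mid-width; x points uphill, y across towards the outlet side, z up. The floor's top is 36 mm high at x=0, rises at 10 degrees to x=190 mm (69 mm high) and is 118 mm wide. Stop: block 66 mm high, x -20 to 0, full width. Spools lie across the track and roll freely.
- outlet (a point): Point on the track floor's +y edge where cores leave, at x=18, y=59, z=39 mm of the track. The side walls (inner faces y=+-51, outer +-59, about 22 mm above the floor) run only from x=44 to 190 mm; between the stop and x=44 mm both sides are open, so a finger put down beside the -y end can push the core at the stop endwise through to +y.
- tray_home (a point): Fixed mark on the bench where the tray's origin belongs: x=40.5, y=116 mm of the track, axes parallel to the track's. A wooden fence 30 mm high stands there beyond the stop's +y end (y 59 to 113 mm), uphill face at x=-12.5 mm: home, the tray's -x wall touches the fence and its open side touches the track's side.
- catch_tray: Loose green tray, 0.6 kg, 106 (x) x 114 (y) x 58 mm high, origin at the centre of its underside. Walls 9 mm thick, 58 mm high on the -x, +x and +y sides; the -y side is open and faces the track; inside it is 88 x 105 mm. The floor's top falls from 33 mm high at the -x wall to 21 mm at the +x wall, so a core that comes in rolls to the +x wall.
- core_lower: Bare cardboard core, solid cylinder 36 mm in diameter, 90 mm long, about 50 g, lying across the track against the stop at the start; its origin is at its centre and its y axis runs along the cylinder.
- core_upper: Second bare cardboard core, same size, lying just uphill of the first at the start; its origin is at its centre and its y axis runs along the cylinder.
- full_lower: Full blue spool, 40 mm in diameter, 90 mm long, about 90 g, third in the queue at the start; its origin is at its centre and its y axis runs along the cylinder. At the stop its centre is at x=20 mm, z=60 mm in the frame of the track.
- full_upper: Full blue spool of the same size, fourth in the queue at the start; its origin is at its centre and its y axis runs along the cylinder.
- new_spool: New full blue spool, 40 mm in diameter, 90 mm long, about 90 g, lying in the cradle, its centre 27 mm above the bench; its origin is at its centre and its y axis runs along the cylinder. It rolls freely on the track.
- spool_cradle: Fixed dark wooden cradle, 64 (x) x 100 (y) x 12 mm, origin at the centre of its underside, two ridges along y that keep the new spool from rolling.
- jar_orange_lid: Bystander: jar with an orange lid, 64 mm in diameter, 72 mm high, origin at the centre of its underside.
- thread_spool_4: Bystander: standing spool of white thread, 33 mm in diameter, 58 mm high, origin at the centre of its underside.
- pin_tin: Bystander: round dark blue tin, 62 mm in diameter, 27 mm high, origin at the centre of its underside.

How it is judged:
On the way, in this order (a step that is already met when the one before it is completed fails the run):
1. the tray is home in the corner (within about 12 mm) (x of catch_tray in the frame of spool_track between 0.0285 and 0.0525 m and y of catch_tray in the frame of spool_track between 0.103 and 0.128 m and angle between the x axis of catch_tray and the x axis of spool_track, either way round below 0.12 rad), for 0.2 s.
2. the first core lies in the tray and the second has rolled to the stop (x of core_lower in the frame of catch_tray between -0.045 and 0.045 m and y of core_lower in the frame of catch_tray between -0.025 and 0.025 m and z of core_lower in the frame of catch_tray between 0.03 and 0.062 m and x of core_upper in the frame of spool_track between 0.012 and 0.024 m and y of core_upper in the frame of spool_track between -0.012 and 0.012 m and z of core_upper in the frame of spool_track between 0.052 and 0.064 m), for 0.2 s.
3. the second core lies in the tray and a full spool has rolled to the stop (x of core_lower in the frame of catch_tray between -0.045 and 0.045 m and y of core_lower in the frame of catch_tray between -0.025 and 0.025 m and z of core_lower in the frame of catch_tray between 0.03 and 0.062 m and x of core_upper in the frame of catch_tray between -0.045 and 0.045 m and y of core_upper in the frame of catch_tray between -0.025 and 0.025 m and z of core_upper in the frame of catch_tray between 0.03 and 0.062 m and x of full_lower in the frame of spool_track between 0.014 and 0.026 m and y of full_lower in the frame of spool_track between -0.012 and 0.012 m and z of full_lower in the frame of spool_track between 0.054 and 0.066 m), for 0.2 s.
4. the new spool lies on the track behind the other two (x of full_lower in the frame of spool_track between 0.014 and 0.026 m and y of full_lower in the frame of spool_track between -0.012 and 0.012 m and z of full_lower in the frame of spool_track between 0.054 and 0.066 m and x of full_upper in the frame of spool_track between 0.052 and 0.068 m and y of full_upper in the frame of spool_track between -0.012 and 0.012 m and z of full_upper in the frame of spool_track between 0.061 and 0.073 m and x of new_spool in the frame of spool_track between 0.09 and 0.11 m and y of new_spool in the frame of spool_track between -0.012 and 0.012 m and z of new_spool in the frame of spool_track between 0.068 and 0.08 m), for 0.2 s.
At the end, for the whole second after the job is handed in: The tray is in its corner (within 12 mm and 0.12 rad), both cores lie inside it, and the three full spools lie in a queue on the track, the first against the stop (within 6 mm) and the others behind it touching (within 8 and 10 mm), the new one last; everything is released and at rest (all of step 1 and all of step 4 and x of core_lower in the frame of catch_tray between -0.045 and 0.045 m and y of core_lower in the frame of catch_tray between -0.025 and 0.025 m and z of core_lower in the frame of catch_tray between 0.03 and 0.062 m and x of core_upper in the frame of catch_tray between -0.045 and 0.045 m and y of core_upper in the frame of catch_tray between -0.025 and 0.025 m and z of core_upper in the frame of catch_tray between 0.03 and 0.062 m and linear speed of each of core_lower, core_upper, full_lower, full_upper, new_spool, catch_tray below 0.03 m/s).
It fails at once if a spool or core that lay on the track was lifted (height (world z) of core_lower above 0.081 m or height (world z) of core_upper above 0.086 m or height (world z) of full_lower above 0.095 m or height (world z) of full_upper above 0.103 m).
It fails at once if a bystander was moved more than 25 mm (distance of any of jar_orange_lid, thread_spool_4, pin_tin from where it was at the start of the episode above 0.025 m).
It also fails if it takes over 64 s, if anything falls off the work surface, if the arm or the gripper's body presses on something with over 40 N, if the wrist force passes 120 N, or if a joint passes its speed limit or range.

## Working session

There is one attempt and no reset: what is moved stays moved. The work goes in short steps, Python scripts to look and compute and a shell command to move; the robot and the scene stay as the last step left them, time stands still between calls to the robot, and variables do not carry over. Pictures are saved under pics/ and viewed, and the job is handed in when it is done.

```bash
mkdir -p pics; ls
python3 - <<'E'
from plant import env, grab_frame, camera_model
import cv2
print(env.state(), env.pinch_z)
for n in("scene","side"):
    cv2.imwrite(f"pics/{n}0.png",grab_frame(n)); print(camera_model(n))
print(env.state()['time'])
E
```

```text
pics
{'time': 0.0, 'joint_positions': array([-1.43329499e+00,  3.81228014e-01,  1.29822079e+00, -8.83118704e-06,
        1.46358300e+00, -2.15316514e-01]), 'qvel': array([ 0.00072488, -0.00060127, -0.00046129, -0.00083601, -0.00139955,
        0.00017969]), 'tau': array([ 2.40818365e-03, -4.48459375e+01, -2.31273848e+01, -3.07425432e-05,
        4.72880565e-03, -1.00981845e-05]), 'tcp_pos': array([ 0.18999798, -0.51585144,  0.23070806]), 'tool_rot': array([-7.19200221e-04,  9.84479918e-01,  1.75495792e-01,  2.36032517e-05]), 'contact_force': array([ 0.11056961,  0.04514186, -0.79384166]), 'moment': array([-0.02581798,  0.04982508, -0.09937362]), 'grip_width': 0.08540463509994062} 0.0187
{'fx': 405.2437168502243, 'fy': 405.2437168502243, 'cx': 251.7184153419223, 'cy': 187.28716776057126, 'k1': 0.030491249294928763, 'extrinsics': array([[-0.79046276, -0.61219789, -0.01955436,  0.50906952],
       [-0.40432723,  0.5455114 , -0.73412315,  0.19984569],
       [ 0.46009577, -0.57239065, -0.67873473,  0.80685399],
       [ 0.        ,  0.        ,  0.        ,  1.        ]])}
{'fx': 493.88673568307627, 'fy': 493.88673568307627, 'cx': 258.45176323525146, 'cy': 198.7324678560167, 'k1': 0.005853373973002413, 'extrinsics': array([[-0.91018925, -0.4137119 , -0.01994982,  0.54803819],
       [-0.16212566,  0.40018042, -0.90198165,  0.10866879],
       [ 0.38114407, -0.81773962, -0.43131323,  1.14264129],
       [ 0.        ,  0.        ,  0.        ,  1.        ]])}
0.1
```

View pics/scene0.png

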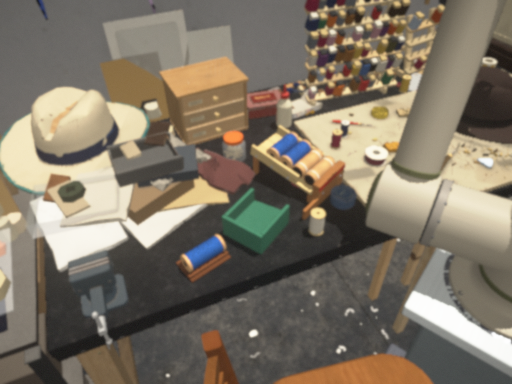

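View pics/side0.png

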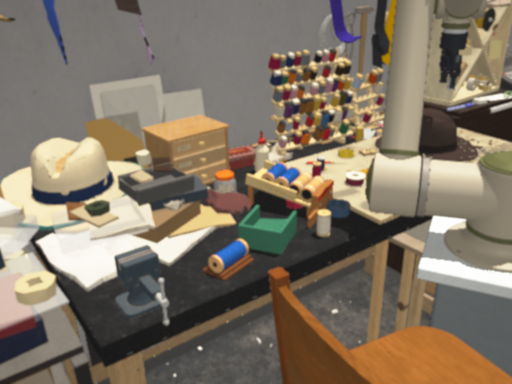

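Overview: the track is at about (300,165) in scene, tray (255,220), cradle (205,255), jar (233,145), thread spool (317,222), tin (343,195). I'll zoom in to measure.

```bash
cat > h.py <<'E'
import numpy as np, cv2
from plant import env, grab_frame, camera_model
def ray(m,u,v):
    xd=np.array([(u-m['cx'])/m['fx'],(v-m['cy'])/m['fy']]); s=xd.copy()
    for _ in range(20): s=xd/(1+m['k1']*(s@s))
    E=m['extrinsics'];R=E[:3,:3];t=E[:3,3]
    return -R.T@t, R.T@np.array([s[0],s[1],1.])
def onz(m,u,v,z):
    o,d=ray(m,u,v); return o+d*(z-o[2])/d[2]
def proj(m,P):
    P=np.atleast_2d(P);E=m['extrinsics'];c=P@E[:3,:3].T+E[:3,3];s=c[:,:2]/c[:,2:]
    s=s*(1+m['k1']*(s**2).sum(1,keepdims=True)); return s*m['fx']+[m['cx'],m['cy']]
def crop(src,dst,x0,y0,x1,y1,k):
    im=cv2.imread(src)[y0:y1,x0:x1]; im=cv2.resize(im,None,fx=k,fy=k,interpolation=cv2.INTER_CUBIC)
    st=20
    for x in range((x0//st+1)*st,x1,st): cv2.putText(im,str(x),((x-x0)*k,10),0,.35,(0,255,255),1);cv2.line(im,((x-x0)*k,12),((x-x0)*k,20),(0,255,255),1)
    for y in range((y0//st+1)*st,y1,st): cv2.putText(im,str(y),(0,(y-y0)*k),0,.35,(0,255,255),1);cv2.line(im,(25,(y-y0)*k),(33,(y-y0)*k),(0,255,255),1)
    cv2.imwrite(dst,im)
def px2(ma,a,mb,b):
    o1,d1=ray(ma,*a);o2,d2=ray(mb,*b)
    A=np.stack([d1,-d2],1);s=np.linalg.lstsq(A,o2-o1,rcond=None)[0]
    p,q=o1+d1*s[0],o2+d2*s[1];return (p+q)/2,np.linalg.norm(p-q)
E
python3 - <<'E'
from h import *
crop("pics/scene0.png","pics/sc.png",165,115,365,285,4)
crop("pics/side0.png","pics/si.png",195,155,365,285,4)
m=camera_model("scene")
for p in [(300,165),(255,240),(205,265),(343,200)]: print(onz(m,*p,0))
E
```

```text
[ 0.53869769 -0.07783469  0.        ]
[0.47682706 0.20384561 0.        ]
[0.52027814 0.32184774 0.        ]
[ 0.38093665 -0.02673051  0.        ]
```

View pics/sc.png

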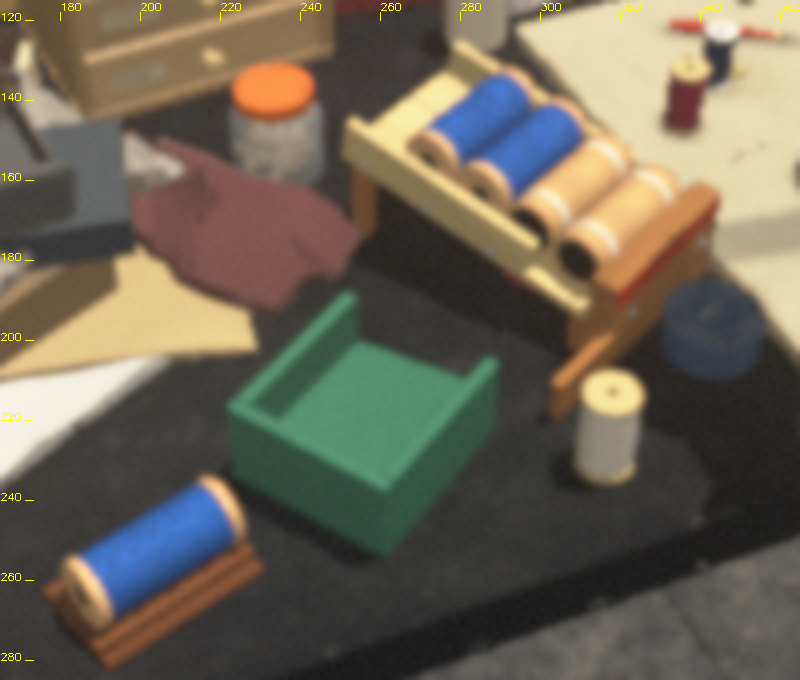

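View pics/si.png

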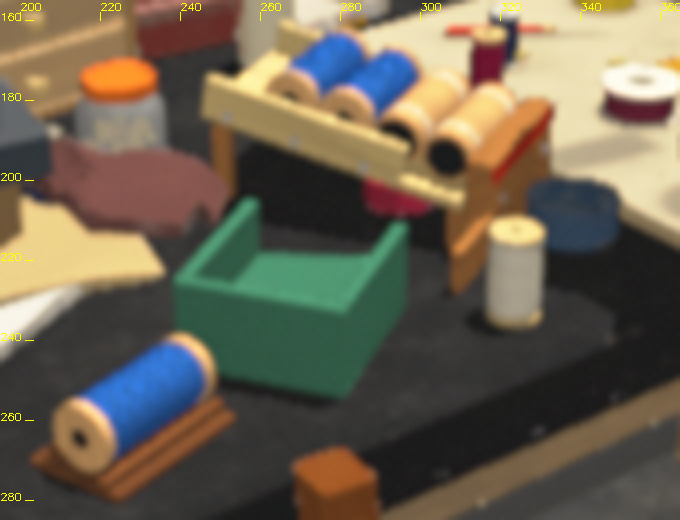

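```bash
cat > fit.py <<'E'
from h import *
from scipy.optimize import least_squares
ms,md=camera_model("scene"),camera_model("side")
def w(p,P):
    c,s=np.cos(p[2]),np.sin(p[2]);P=np.array(P,float)/1000
    return np.stack([p[0]+c*P[:,0]-s*P[:,1],p[1]+s*P[:,0]+c*P[:,1],P[:,2]],1)
def fit(name,S,D,p0):
    def f(p): return np.concatenate([(proj(ms,w(p,[a[0] for a in S]))-[a[1] for a in S]).ravel(),(proj(md,w(p,[a[0] for a in D]))-[a[1] for a in D]).ravel()])
    r=least_squares(f,p0,loss='soft_l1');print(name,r.x.round(4));print(f(r.x).reshape(-1,2).round(1).tolist());return r.x
E
python3 - <<'E'
from fit import *
S=[((0,-59,66),(340.5,160.8)),((-20,-59,66),(345,165)),((0,59,66),(313.8,186.2)),((-20,59,66),(319.5,190.7)),((190,59,91),(252,145)),((0,59,36),(311,192.5)),((-12.5,113,30),(303.2,210.7)),((-12.5,113,0),(303.8,219.5))]
D=[((0,-59,66),(329.5,180)),((-20,-59,66),(333,182)),((0,59,66),(312,195)),((-20,59,66),(318,200)),((190,59,91),(246.7,173.7)),((-12.5,113,30),(308,218)),((-12.5,113,0),(308.7,228))]
t=fit("track",S,D,[.5,-.05,.7])
S=[((53,-57,58),(252.5,187.5)),((53,57,58),(223,216.2)),((-53,57,58),(261.7,237.5)),((-53,-57,58),(288.7,204.5)),((-53,57,0),(261.7,253.7)),((53,57,0),(223.7,233.7)),((-53,-57,0),(289,217.5))]
D=[((53,-57,58),(258,204.5)),((53,57,58),(239.5,225.7)),((-53,57,58),(281.2,232)),((-53,-57,58),(296.2,210.5)),((-53,57,0),(281.2,254.5))]
y=fit("tray",S,D,[.5,.15,.7])
S=[((0,45,27),(188.2,263)),((32,50,6),(176.2,263)),((-32,50,3),(192,281.2)),((-32,-50,3),(230.5,256.2))]
D=[((0,45,27),(216.2,264.2)),((32,50,6),(203,270)),((-32,50,3),(225,279.5)),((-32,-50,3),(253.7,258.7))]
c=fit("cradle",S,D,[.5,.3,.7])
R=lambda a:np.array([[np.cos(a),-np.sin(a)],[np.sin(a),np.cos(a)]])
h=t[:2]+R(t[2])@[.0405,.116];print("home",h, "tray in track",R(-t[2])@(y[:2]-t[:2]))
for n,u,v,z in(("jar",274,90,72),("thread",613,388,58),("tin",712,305,27)): print(n,onz(ms,165+u/4,115+v/4,z/1000))
E
```

```text
track [ 0.4312 -0.0232 -0.0638]
[[0.1, -0.2], [2.6, -1.1], [-0.9, -1.1], [0.6, -1.8], [-0.6, -0.1], [0.9, 2.0], [-0.7, 0.5], [-2.2, 0.6], [-0.6, -0.7], [2.9, -1.5], [0.2, 0.9], [1.6, -2.6], [-0.2, 0.7], [0.1, 0.5], [-0.9, 1.1]]
tray [0.4963 0.1719 0.0481]
[[-0.9, -1.0], [-1.4, -0.3], [0.2, -0.7], [1.6, -0.2], [0.2, 0.5], [-0.3, -0.4], [0.2, 4.4], [-1.2, -0.2], [-1.2, -0.7], [0.7, 0.6], [1.2, 0.2], [0.7, 0.3]]
cradle [ 0.5312  0.3129 -0.2041]
[[-3.3, 0.5], [-0.4, -1.5], [1.1, 0.4], [1.0, -0.7], [-1.2, 0.5], [-0.2, -0.7], [0.7, 0.7], [0.5, 0.2]]
home [0.47901154 0.08997201] tray in track [0.05255853 0.19891139]
jar [0.69861009 0.00617303 0.072     ]
thread [0.38396104 0.09562999 0.058     ]
tin [ 0.38510332 -0.0270143   0.027     ]
```

```bash
python3 -m creep '[{"x":0.5,"y":0.7,"z":0.25,"spin":-0.033},{"x":0.5,"y":0.7,"z":0.25,"spin":-0.033},{"x":0.5,"y":0.7,"z":0.25,"spin":-0.033},{"x":0.5,"y":0.7,"z":0.25,"spin":-0.033},{"x":0.5,"y":0.7,"z":0.25,"spin":-0.033},{"x":0.5,"y":0.7,"z":0.25,"spin":-0.033},{"x":0.5,"y":0.7,"z":0.25,"spin":-0.033},{"x":0.5,"y":0.7,"z":0.25,"spin":-0.033},{"x":0.5,"y":0.7,"z":0.25,"spin":-0.033},{"x":0.5,"y":0.7,"z":0.25,"spin":-0.033},{"x":0.5,"y":0.7,"z":0.25,"spin":-0.033},{"x":0.5,"y":0.7,"z":0.25,"spin":-0.033}]'
python3 -m creep '[{"y":0.9},{"y":0.9},{"y":0.9},{"y":0.9},{"y":0.9},{"y":0.9},{"y":0.9},{}]'
python3 - <<'E'
from h import *
print(env.state()['tcp_pos'],env.state()['tool_rot'])
np.save("wr1.npy",camera_model("wrist"),allow_pickle=True)
cv2.imwrite("pics/wr1.png",grab_frame("wrist"))
m=camera_model("wrist");print(m['extrinsics'],m['fx'])
crop("pics/wr1.png","pics/wr1b.png",0,0,512,384,1)
E
```

```text
time: 1.1
tcp_pos: [0.4306, -0.1784, 0.3517]
tool_rot: [-0.0, 1.0, 0.02, -0.0]
contact_force: [0.6, -0.6, 0.4]
grip_width: 0.0857
[ 0.4305889  -0.17839669  0.35165901] [-1.46357249e-04  9.99795649e-01  2.02141305e-02 -1.67602131e-04]
[[ 4.38125038e-02 -9.99039771e-01  2.01009326e-05 -1.94365746e-01]
 [-9.64080610e-01 -4.22741073e-02  2.62224098e-01  3.45015268e-01]
 [-2.61971453e-01 -1.15080732e-02 -9.65007006e-01  6.08699865e-01]
 [ 0.00000000e+00  0.00000000e+00  0.00000000e+00  1.00000000e+00]] 275.11902350811863invalid input at $[0]: expected keys x, y, z, spin
```

View pics/wr1.png

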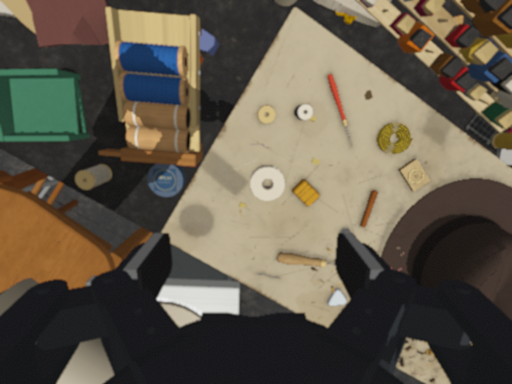

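The wrist camera sees the track at upper left (image up is +x). Move over the work for a better view.

```bash
python3 -m creep '[{"x":0,"y":0.95,"z":0,"spin":0},{"x":0,"y":0.95,"z":0,"spin":0},{"x":0,"y":0.95,"z":0,"spin":0},{"x":0,"y":0.95,"z":0,"spin":0},{"x":-0.3,"y":0.9,"z":0,"spin":0},{"x":-0.3,"y":0.9,"z":0,"spin":0},{"x":-0.3,"y":0.9,"z":0,"spin":0},{"x":0,"y":0.9,"z":0,"spin":0},{"x":0,"y":0,"z":0,"spin":0},{"x":0,"y":0,"z":0,"spin":0}]'
python3 - <<'E'
from h import *
print(env.state()['tcp_pos'],env.state()['tool_rot'])
np.save("wr2.npy",camera_model("wrist"),allow_pickle=True)
cv2.imwrite("pics/wr2.png",grab_frame("wrist"))
crop("pics/wr2.png","pics/wr2b.png",130,0,420,260,2)
crop("pics/wr2.png","pics/wr2c.png",40,80,240,220,4)
crop("pics/wr2.png","pics/wr2d.png",220,0,420,150,4)
crop("pics/wr2.png","pics/wr2e.png",0,0,200,150,4)
E
```

```text
time: 1.98
tcp_pos: [0.3936, 0.1172, 0.3512]
tool_rot: [0.0, 1.0, 0.023, -0.0]
contact_force: [0.5, -0.4, 0.2]
grip_width: 0.0849
[0.39355169 0.11716058 0.35115193] [ 7.70154068e-05  9.99739105e-01  2.28401691e-02 -2.08030491e-04]
```

View pics/wr2.png

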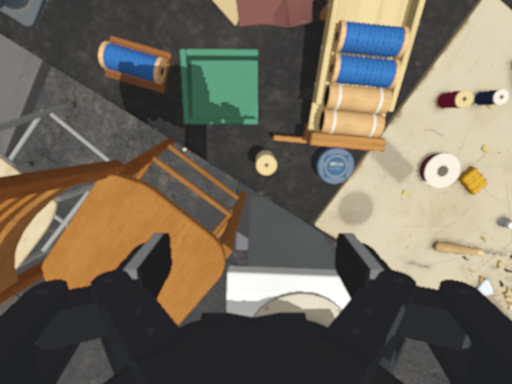

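View pics/wr2d.png

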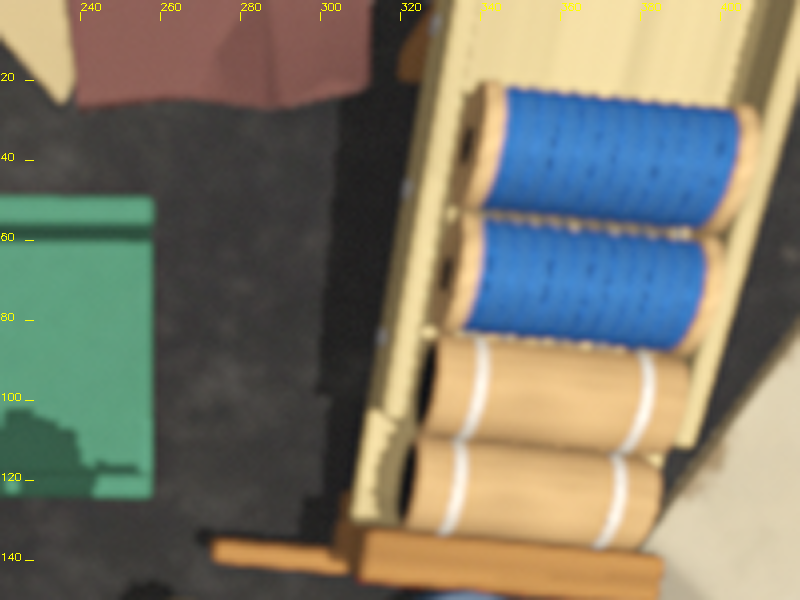

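View pics/wr2e.png

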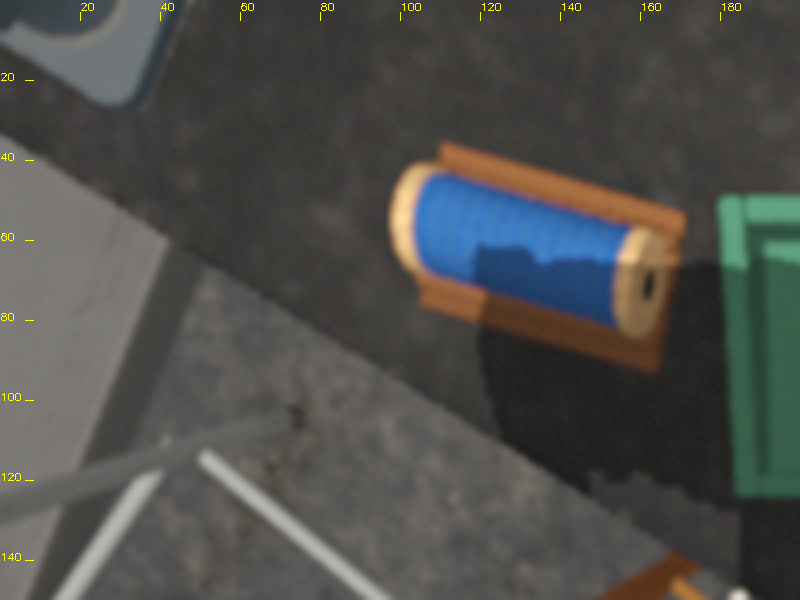

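Run:
```python
from h import *
crop("pics/wr2.png","pics/wr2f.png",160,30,310,180,5)
ms,md=camera_model("scene"),camera_model("side")
print(px2(ms,(205,333),md,(272,277)), px2(ms,(216,332),md,(284,272)))
```

```text
(array([0.36195642, 0.47317167, 0.1187634 ]), np.float64(0.005836299421034628)) (array([0.34411229, 0.46546013, 0.12930143]), np.float64(0.00795537735068178))
```

View pics/wr2f.png

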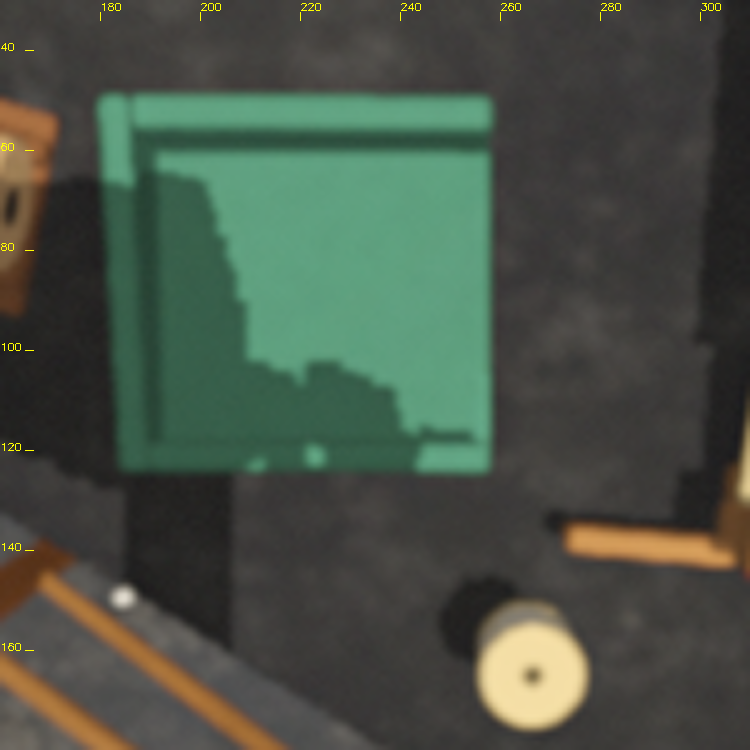

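```bash
cat > fit3.py <<'E'
from fit import *
def fit3(name,L,p0):
    # L: list of (model, [(P,uv)...])
    def f(p): return np.concatenate([(proj(m,w(p,[a[0] for a in A]))-[a[1] for a in A]).ravel()/m['fx']*400 for m,A in L])
    r=least_squares(f,p0,loss='soft_l1');print(name,r.x.round(4));print(f(r.x).reshape(-1,2).round(1).tolist());return r.x
R=lambda a:np.array([[np.cos(a),-np.sin(a)],[np.sin(a),np.cos(a)]])
E
python3 - <<'E'
from fit3 import *
mw=np.load("wr2.npy",allow_pickle=True).item()
W=[((0,59,66),(309.2,132.5)),((0,-59,66),(385.5,138)),((-20,59,66),(309.2,144.5)),((-20,-59,66),(385.5,150)),((-12.5,113,30),(273,135)),((44,59,66),(312.5,102.5)),((44,-59,66),(393.2,111.7))]
S=[((0,-59,66),(340.5,160.8)),((0,59,66),(313.8,186.2)),((190,59,91),(252,145)),((-12.5,113,30),(303.2,210.7))]
D=[((0,-59,66),(329.5,180)),((0,59,66),(312,195)),((190,59,91),(246.7,173.7)),((-12.5,113,30),(308,218))]
t=fit3("track w",[(mw,W)],[.43,-.02,-.06])
t2=fit3("track all",[(mw,W),(ms,S),(md,D)],t)
W=[((53,57,58),(180,49)),((53,-57,58),(258,49.4)),((-53,-57,58),(258,124)),((-53,57,58),(184,124))]
S=[((53,-57,58),(252.5,187.5)),((53,57,58),(223,216.2)),((-53,57,58),(261.7,237.5)),((-53,-57,58),(288.7,204.5)),((-53,57,0),(261.7,253.7)),((53,57,0),(223.7,233.7))]
D=[((53,-57,58),(258,204.5)),((53,57,58),(239.5,225.7)),((-53,57,58),(281.2,232)),((-53,-57,58),(296.2,210.5)),((-53,57,0),(281.2,254.5))]
y1=fit3("tray w",[(mw,W)],[.5,.17,.05])
y=fit3("tray all",[(mw,W),(ms,S),(md,D)],y1)
W=[((32,50,12),(110,35.5)),((32,-50,12),(171.2,53.2)),((-32,50,12),(105,76.2)),((-32,-50,12),(164.2,92.5)),((0,-45,27),(160,70.7))]
c=fit3("cradle w",[(mw,W)],[.53,.31,-.2])
for t in(t,t2): print("home",t[:2]+R(t[2])@[.0405,.116],"tray in track",R(-t[2])@(y1[:2]-t[:2]))
# tray +y wall centre
print("wall w",y1[:2]+R(y1[2])@[0,.0525], "all", y[:2]+R(y[2])@[0,.0525])
np.savez("pose.npz",t=t,t2=t2,y=y1,c=c)
E
```

```text
track w [ 0.438  -0.0284 -0.0297]
[[1.7, -0.7], [1.3, 0.1], [-0.7, 0.9], [-2.5, 1.5], [-0.3, 1.1], [2.5, -0.9], [-1.3, -4.8]]
track all [ 0.4367 -0.0285 -0.0395]
[[1.8, -0.0], [1.0, 1.9], [-0.9, 1.6], [-2.9, 3.2], [-0.3, 1.3], [3.0, -0.1], [-1.2, -2.9], [-1.3, -2.3], [-1.2, -2.9], [-1.8, -0.8], [-0.5, -1.3], [-2.0, -1.5], [-0.5, -0.1], [-1.3, 0.3], [-0.2, -0.5]]
tray w [0.4976 0.1703 0.0432]
[[-0.6, -0.1], [0.7, -0.5], [-0.2, 0.5], [0.1, 0.2]]
tray all [0.4973 0.1706 0.0437]
[[-0.9, 0.2], [0.3, -0.2], [-0.4, 0.7], [-0.1, 0.5], [-0.8, -1.4], [-1.3, -1.0], [0.0, -1.3], [1.6, -0.6], [0.1, -0.1], [-0.2, -1.0], [-1.0, -0.4], [-1.1, -0.9], [0.3, 0.2], [0.9, -0.0], [0.3, -0.0]]
cradle w [ 0.5309  0.31   -0.2184]
[[-0.9, -1.0], [0.4, -1.0], [-1.1, 0.5], [0.1, 1.0], [2.7, 0.4]]
home [0.48191514 0.08638227] tray in track [0.0536504 0.20039  ]
home [0.48173137 0.08585082] tray in track [0.05298785 0.20105276]
wall w [0.49530336 0.22279488] all [0.49499026 0.2230805 ]
```

Run:
```python
from fit3 import *
mw=np.load("wr2.npy",allow_pickle=True).item()
def L(n,a,b,z,x0=220,y0=0,k=4):
    p=onz(mw,x0+a[0]/k,y0+a[1]/k,z);q=onz(mw,x0+b[0]/k,y0+b[1]/k,z);d=p-q
    print(n,p[:2].round(4),q[:2].round(4),"len",np.linalg.norm(d).round(4),"yaw",np.arctan2(-d[0],d[1]).round(4))
L("stop up",(357,530),(662,552),.066)
L("stop dn",(357,578),(662,600),.066)
L("fence",(212,540),(325,552),.03)
L("core1 top-ish",(425,443),(660,472),.065)
L("fu top",(500,88),(750,112),.095)
p=onz(mw,220+370/4,410/4,.066);print("wall+ end",p)
# wall +y outer top: from (370,410) to (437,20) with z rising
for t in ([.438,-.0284,-.0297],[.4345,-.0265,-.055]):
  print(proj(mw,w(t,[(0,59,66),(0,-59,66),(-20,59,66),(-20,-59,66),(-12.5,113,30),(44,59,66),(44,-59,66),(150,59,84),(150,59,62),(18,45,57),(18,-45,57)])).round(1).tolist())
```

```text
stop up [0.4389 0.0323] [ 0.4363 -0.086 ] len 0.1183 yaw -0.0223
stop dn [0.4208 0.0305] [ 0.418  -0.0892] len 0.1196 yaw -0.0234
fence [0.4301 0.0847] [0.4274 0.0374] len 0.0474 yaw -0.0569
core1 top-ish [0.472  0.0097] [ 0.4658 -0.0805] len 0.0905 yaw -0.0682
fu top [0.5827 0.0058] [ 0.58   -0.0768] len 0.0826 yaw -0.0326
wall+ end [0.48275531 0.03179197 0.066     ]
[[310.4, 132.0], [386.4, 138.1], [308.7, 145.1], [383.8, 151.0], [272.8, 135.8], [314.3, 101.9], [392.3, 108.4], [327.8, 17.9], [323.7, 23.2], [319.8, 120.5], [377.2, 125.1]]
[[309.1, 133.3], [384.6, 141.3], [307.1, 146.4], [381.7, 154.1], [271.5, 136.1], [313.6, 103.3], [391.2, 111.8], [329.0, 19.8], [324.9, 25.0], [318.7, 122.0], [375.7, 128.2]]
```

```bash
python3 -m creep '[{"x":0.32,"y":0.33,"z":-0.7,"spin":0},{"x":0.32,"y":0.33,"z":-0.7,"spin":0},{"x":0.32,"y":0.33,"z":-0.7,"spin":0},{"x":0.32,"y":0.33,"z":-0.7,"spin":0},{"x":0.32,"y":0.33,"z":-0.7,"spin":0},{"x":0.32,"y":0.33,"z":-0.7,"spin":0},{"x":0.32,"y":0.33,"z":-0.7,"spin":0},{"x":0.32,"y":0.33,"z":-0.7,"spin":0},{"x":0,"y":0,"z":0,"spin":0},{"x":0,"y":0,"z":0,"spin":0}]' -0.06
python3 - <<'E'
from h import *
s=env.state();print(s['tcp_pos'],s['grip_width'])
cv2.imwrite("pics/wr3.png",grab_frame("wrist"));cv2.imwrite("pics/sc3.png",grab_frame("scene"))
crop("pics/sc3.png","pics/sc3b.png",165,115,365,285,4)
E
```

```text
time: 2.87
tcp_pos: [0.4967, 0.2201, 0.1259]
tool_rot: [0.0, 1.0, 0.02, -0.002]
contact_force: [0.1, 0.2, 0.2]
grip_width: 0.04
[0.49665878 0.22005609 0.12585073] 0.03996291490713885
```

View pics/wr3.png

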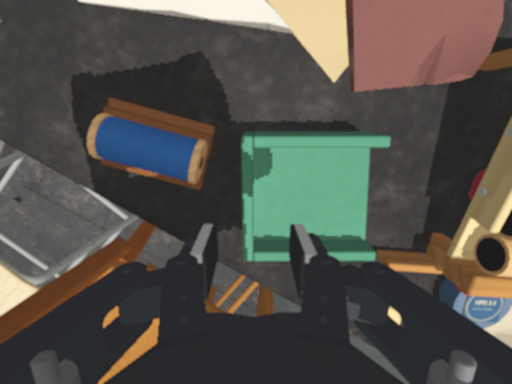

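View pics/sc3b.png

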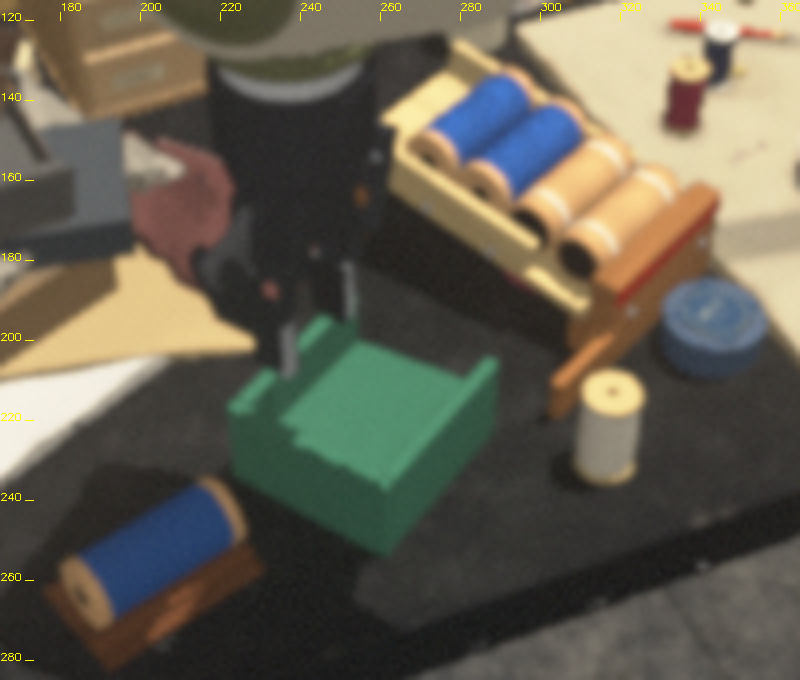

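Fingers straddle the tray's +y wall (wall at columns 243–252, fingers at 205/300 in wrist view). Descend and grip.

```bash
python3 -m creep '[{"x":0,"y":0.05,"z":-0.5,"spin":0},{"x":0,"y":0,"z":-0.5,"spin":0},{"x":0,"y":0,"z":-0.5,"spin":0},{"x":0,"y":0,"z":-0.5,"spin":0},{"x":0,"y":0,"z":0,"spin":0}]'
python3 -m creep '[{"x":0,"y":0,"z":0,"spin":0},{"x":0,"y":0,"z":0,"spin":0},{"x":0,"y":0,"z":0,"spin":0},{"x":0,"y":0,"z":0,"spin":0},{"x":0,"y":0,"z":0,"spin":0},{"x":0,"y":0,"z":0,"spin":0}]' -1 40
```

```text
time: 3.38
tcp_pos: [0.4954, 0.2223, 0.046]
tool_rot: [0.0, 1.0, 0.02, -0.002]
contact_force: [-0.7, -0.6, -0.7]
grip_width: 0.04
time: 3.88
tcp_pos: [0.4975, 0.2235, 0.0495]
tool_rot: [-0.0, 1.0, 0.021, 0.002]
contact_force: [-0.6, -1.7, 7.9]
grip_width: 0.0077
```

```bash
python3 -m creep '[{"x":0,"y":0,"z":0.08,"spin":0},{"x":-0.02,"y":-0.2,"z":0,"spin":-0.014},{"x":-0.02,"y":-0.25,"z":0,"spin":-0.014},{"x":-0.02,"y":-0.25,"z":0,"spin":-0.014},{"x":-0.02,"y":-0.25,"z":0,"spin":-0.014},{"x":-0.02,"y":-0.25,"z":0,"spin":-0.014},{"x":-0.02,"y":-0.25,"z":0,"spin":-0.014},{"x":-0.02,"y":-0.25,"z":0,"spin":-0.014},{"x":0,"y":-0.15,"z":0,"spin":-0.014},{"x":0,"y":0,"z":0,"spin":0},{"x":0,"y":0,"z":0,"spin":0}]'
python3 - <<'E'
from h import *
s=env.state();print(s['tcp_pos'],s['tool_rot'])
np.save("wr4.npy",camera_model("wrist"),allow_pickle=True)
cv2.imwrite("pics/wr4.png",grab_frame("wrist"));cv2.imwrite("pics/sc4.png",grab_frame("scene"))
crop("pics/sc4.png","pics/sc4b.png",205,115,365,265,5)
E
```

```text
time: 4.8
tcp_pos: [0.4908, 0.149, 0.0505]
tool_rot: [0.0, 1.0, -0.024, -0.0]
contact_force: [0.1, -0.8, -4.1]
grip_width: 0.0077
[0.49081948 0.14904247 0.05046936] [ 8.99565435e-05  9.99723344e-01 -2.35202286e-02 -1.62861955e-04]
```

View pics/wr4.png

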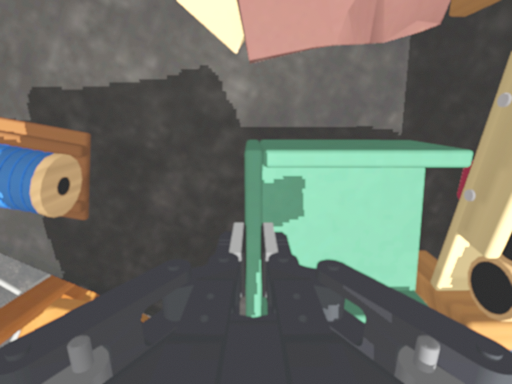

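View pics/sc4b.png

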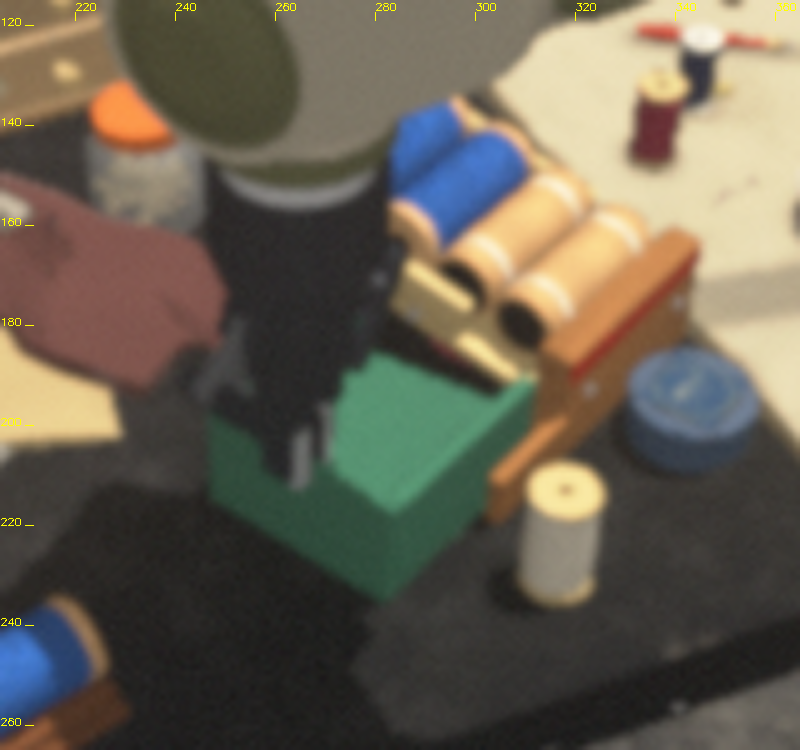

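```bash
python3 -m creep '[{"x":0,"y":-0.1,"z":0,"spin":0},{"x":0,"y":-0.08,"z":0,"spin":0},{"x":0,"y":-0.05,"z":0,"spin":0},{"x":0,"y":0,"z":0,"spin":0},{"x":0,"y":0,"z":0,"spin":0}]'
python3 -m creep '[{"x":-0.08,"y":0,"z":0,"spin":0},{"x":-0.05,"y":-0.04,"z":0,"spin":0},{"x":0,"y":0,"z":0,"spin":0},{"x":0,"y":0,"z":0,"spin":0}]'
```

```text
time: 5.32
tcp_pos: [0.4908, 0.1401, 0.0505]
tool_rot: [0.0, 1.0, -0.023, -0.0]
contact_force: [0.4, -2.1, -4.2]
grip_width: 0.0074
time: 5.65
tcp_pos: [0.4865, 0.139, 0.051]
tool_rot: [-0.0, 1.0, -0.023, 0.001]
contact_force: [4.8, 3.3, -2.4]
grip_width: 0.0074
```

```bash
python3 -m creep '[{"x":-0.08,"y":0,"z":0,"spin":0},{"x":0,"y":-0.08,"z":0,"spin":0},{"x":0,"y":0,"z":0,"spin":0},{"x":0,"y":0,"z":0,"spin":0}]'
python3 - <<'E'
from h import *
print(env.state()['moment'])
np.save("wr5.npy",camera_model("wrist"),allow_pickle=True)
cv2.imwrite("pics/wr5.png",grab_frame("wrist"));cv2.imwrite("pics/sc5.png",grab_frame("scene"))
crop("pics/sc5.png","pics/sc5b.png",205,115,365,265,5)
crop("pics/wr5.png","pics/wr5b.png",230,100,512,330,2)
E
```

```text
time: 5.98
tcp_pos: [0.4861, 0.1376, 0.052]
tool_rot: [-0.002, 1.0, -0.024, 0.005]
contact_force: [11.6, 16.4, -1.9]
grip_width: 0.0074
[ 2.84009216 -2.17239819  0.11344764]
```

View pics/sc5b.png

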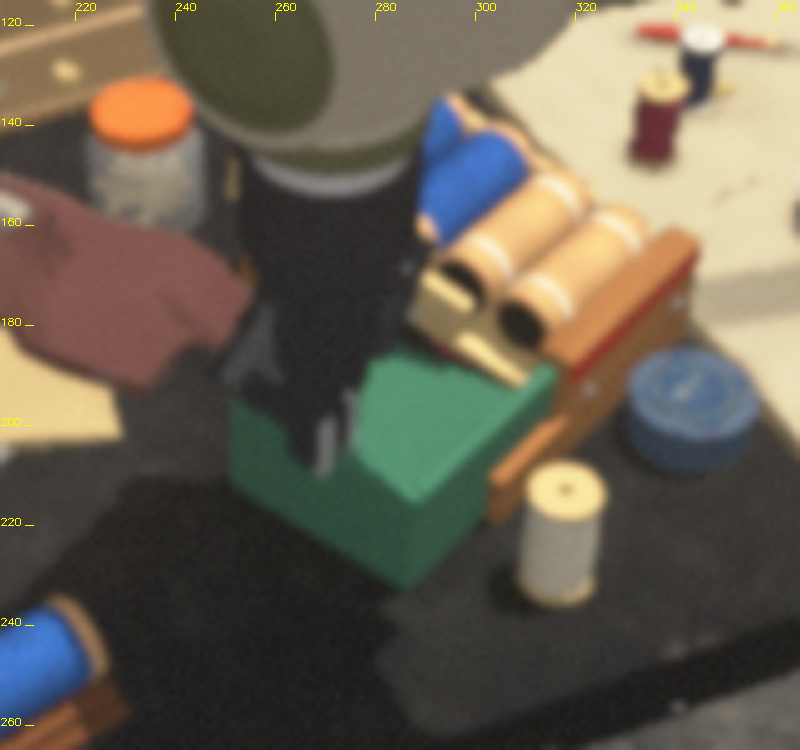

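View pics/wr5b.png

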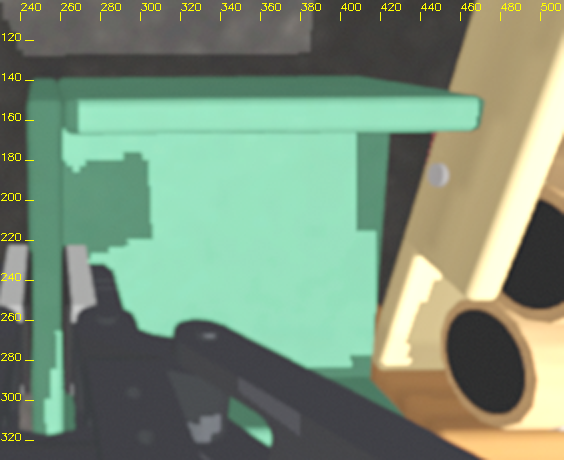

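Forces of 12 N in x and 16 N in y show contact with both fence and track. Release and check.

```bash
python3 -m creep '[{"x":0,"y":0.05,"z":0,"spin":0},{"x":0,"y":0,"z":0,"spin":0},{"x":0,"y":0,"z":0,"spin":0},{"x":0,"y":0,"z":0,"spin":0}]' -0.4
python3 -m creep '[{"x":0,"y":0,"z":0.4,"spin":0},{"x":0,"y":0,"z":0.9,"spin":0},{"x":0,"y":-0.4,"z":0.9,"spin":0},{"x":0,"y":-0.6,"z":0.8,"spin":0},{"x":-0.4,"y":-0.7,"z":0.5,"spin":0},{"x":-0.4,"y":-0.8,"z":0.3,"spin":0},{"x":-0.4,"y":-0.8,"z":0.2,"spin":0},{"x":-0.2,"y":-0.5,"z":0,"spin":0},{"x":0,"y":0,"z":0,"spin":0},{"x":0,"y":0,"z":0,"spin":0}]' -1
python3 - <<'E'
from h import *
print(env.state()['tcp_pos'],env.state()['tool_rot'])
np.save("wr6.npy",camera_model("wrist"),allow_pickle=True)
cv2.imwrite("pics/wr6.png",grab_frame("wrist"))
E
```

```text
time: 6.42
tcp_pos: [0.482, 0.1373, 0.0505]
tool_rot: [0.0, 1.0, -0.023, -0.0]
contact_force: [0.2, -0.5, -0.2]
grip_width: 0.026
time: 7.25
tcp_pos: [0.426, -0.0152, 0.2106]
tool_rot: [-0.0, 1.0, -0.024, -0.0]
contact_force: [0.1, 1.4, 0.5]
grip_width: 0.0002
[ 0.42598111 -0.01522796  0.21063093] [-1.02059962e-05  9.99702376e-01 -2.43958745e-02 -3.86598085e-05]
```

View pics/wr6.png

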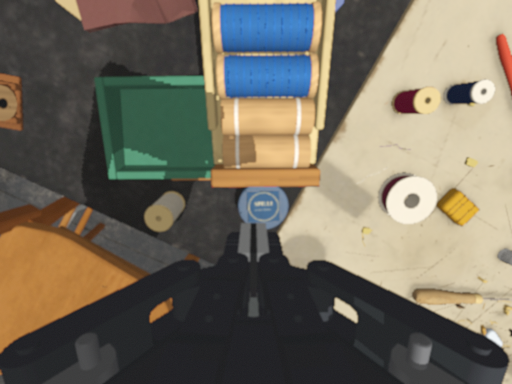

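Run:
```python
from h import *
crop("pics/wr6.png","pics/wr6b.png",90,60,340,195,3)
```

```text
(no output)
```

View pics/wr6b.png

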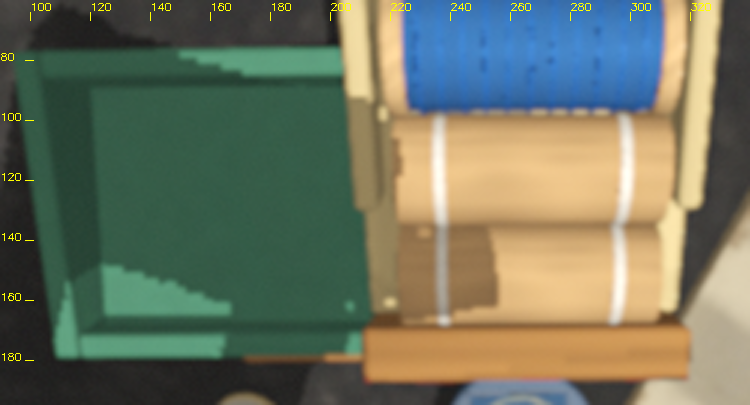

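Run:
```python
from fit3 import *
mw=np.load("wr6.npy",allow_pickle=True).item()
W=[((0,59,66),(211.7,168.3)),((0,-59,66),(320,167.3)),((-20,59,66),(211.7,187.3)),((-20,-59,66),(320,186))]
t=fit3("track",[(mw,W)],[.4355,-.0294,-.045])
W=[((53,57,58),(95,76.7)),((-53,57,58),(109,180)),((44,48,58),(103,86)),((-44,48,58),(116,171.5))]
y=fit3("tray",[(mw,W)],[.48,.086,-.045])
print("tray in track",R(-t[2])@(y[:2]-t[:2]),y[2]-t[2])
def P(u,v,z): return R(-t[2])@(onz(mw,90+u/3,60+v/3,z)[:2]-t[:2])
print("core1 ends",P(398,275,.057),P(660,275,.057),"core2",P(395,168,.063),P(672,168,.063))
```

```text
track [ 0.4384 -0.0303 -0.0374]
[[-2.0, 0.6], [2.1, 0.4], [-0.6, -0.5], [0.6, -0.3]]
tray [ 0.4831  0.0839 -0.042 ]
[[-1.4, 0.2], [0.0, -0.8], [1.7, 0.4], [-0.1, -0.1]]
tray in track [0.04039802 0.11587103] -0.004654483390849173
core1 ends [0.0167855  0.04615803] [ 0.01578888 -0.04795608] core2 [0.05395215 0.04507011] [ 0.05297197 -0.04923338]
```

Tray is home (40.4, 115.9 mm; 0.005 rad). Move beside the −y end of the first core.

```bash
python3 -m creep '[{"x":0.2,"y":-0.8,"z":0,"spin":0},{"x":0.2,"y":-0.8,"z":0,"spin":0},{"x":0.2,"y":-0.8,"z":-0.3,"spin":0},{"x":0,"y":0,"z":-0.9,"spin":0},{"x":0,"y":0,"z":-0.9,"spin":0},{"x":0,"y":0,"z":-0.7,"spin":0},{"x":0,"y":0,"z":0,"spin":0},{"x":0,"y":0,"z":0,"spin":0}]'
python3 - <<'E'
from h import *
print(env.state()['tcp_pos'])
cv2.imwrite("pics/wr7.png",grab_frame("wrist"));cv2.imwrite("pics/sc7.png",grab_frame("scene"))
crop("pics/sc7.png","pics/sc7b.png",225,95,385,245,5)
E
```

```text
time: 7.97
tcp_pos: [0.4505, -0.1096, 0.0981]
tool_rot: [-0.001, 1.0, -0.022, -0.001]
contact_force: [-0.5, -0.2, 0.5]
grip_width: -0.0
[ 0.45049613 -0.10961577  0.0980926 ]
```

View pics/wr7.png

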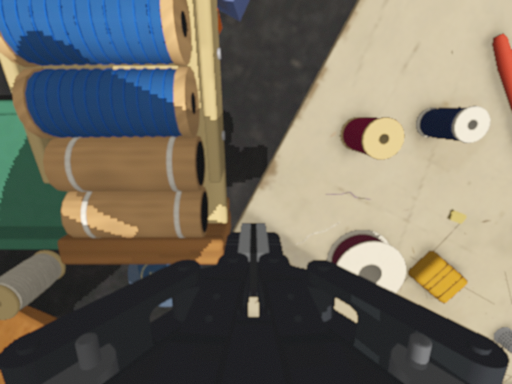

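View pics/sc7b.png

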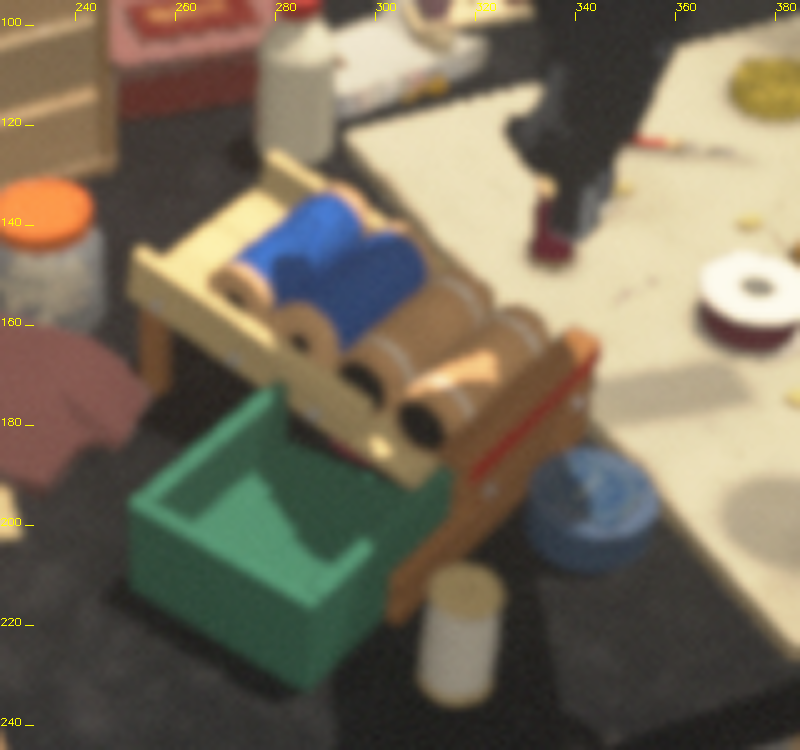

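```bash
python3 -m creep '[{"x":0,"y":0,"z":-0.6,"spin":0},{"x":0,"y":0,"z":-0.6,"spin":0},{"x":0,"y":0,"z":0,"spin":0},{"x":0.01,"y":0.25,"z":0,"spin":0},{"x":0.01,"y":0.25,"z":0,"spin":0},{"x":0.01,"y":0.25,"z":0,"spin":0},{"x":0.01,"y":0.25,"z":0,"spin":0},{"x":0.01,"y":0.25,"z":0,"spin":0}]'
python3 - <<'E'
from h import *
cv2.imwrite("pics/sc8.png",grab_frame("scene"))
crop("pics/sc8.png","pics/sc8b.png",225,95,385,245,5)
E
```

```text
time: 8.73
tcp_pos: [0.4528, -0.0593, 0.0514]
tool_rot: [0.0, 1.0, -0.023, 0.001]
contact_force: [-0.3, -1.7, 0.8]
grip_width: -0.0003
```

View pics/sc8b.png

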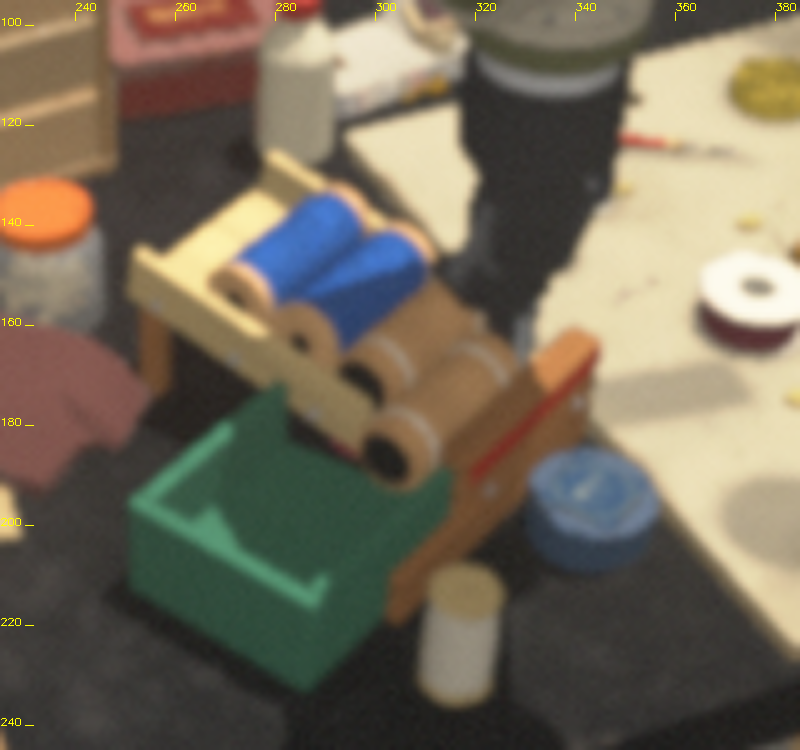

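```bash
python3 -m creep '[{"x":0.01,"y":0.25,"z":0,"spin":0},{"x":0.01,"y":0.25,"z":0,"spin":0},{"x":0.01,"y":0.25,"z":0,"spin":0},{"x":0.01,"y":0.25,"z":0,"spin":0},{"x":0.01,"y":0.25,"z":0,"spin":0},{"x":0.01,"y":0.25,"z":0,"spin":0},{"x":0.01,"y":0.25,"z":0,"spin":0},{"x":0.01,"y":0.25,"z":0,"spin":0},{"x":0,"y":0,"z":0,"spin":0},{"x":0,"y":0,"z":0,"spin":0}]'
python3 - <<'E'
from h import *
cv2.imwrite("pics/sc9.png",grab_frame("scene"));cv2.imwrite("pics/wr9.png",grab_frame("wrist"))
crop("pics/sc9.png","pics/sc9b.png",225,95,385,245,5)
E
```

```text
time: 9.62
tcp_pos: [0.4554, 0.0201, 0.0504]
tool_rot: [-0.0, 1.0, -0.023, -0.0]
contact_force: [-1.2, 0.9, 0.1]
grip_width: 0.0003
```

View pics/sc9b.png

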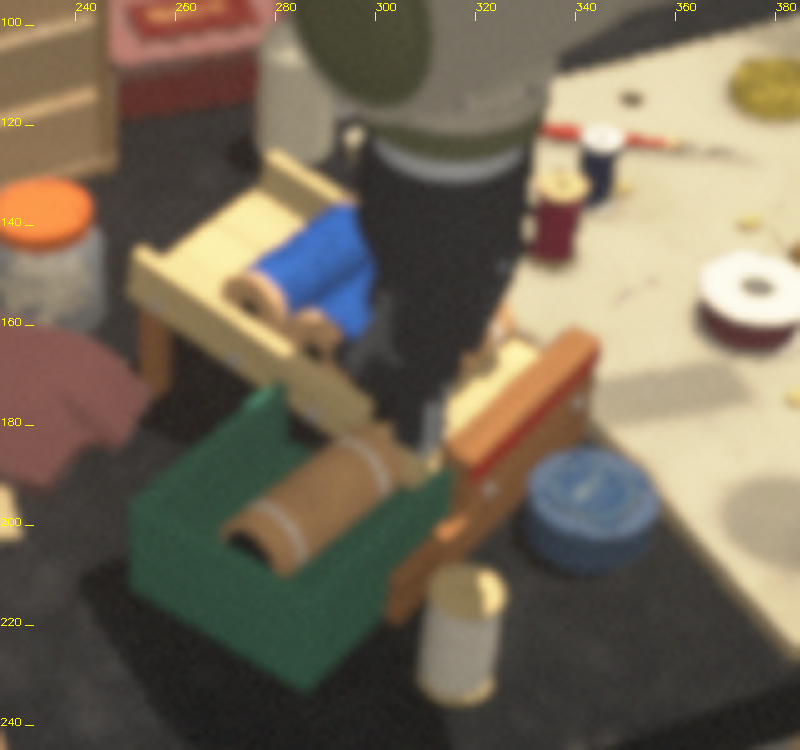

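View pics/wr9.png

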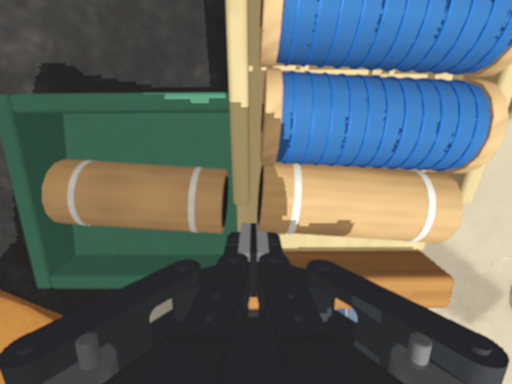

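```bash
python3 -m creep '[{"x":0,"y":0,"z":0,"spin":0},{"x":0,"y":0,"z":0,"spin":0},{"x":0,"y":0,"z":0,"spin":0}]'
python3 - <<'E'
from h import *
cv2.imwrite("pics/wr10.png",grab_frame("wrist"))
E
```

```text
time: 9.97
tcp_pos: [0.4556, 0.0192, 0.0505]
tool_rot: [-0.0, 1.0, -0.023, -0.0]
contact_force: [-2.0, -0.3, -0.1]
grip_width: -0.0001
```

View pics/wr10.png

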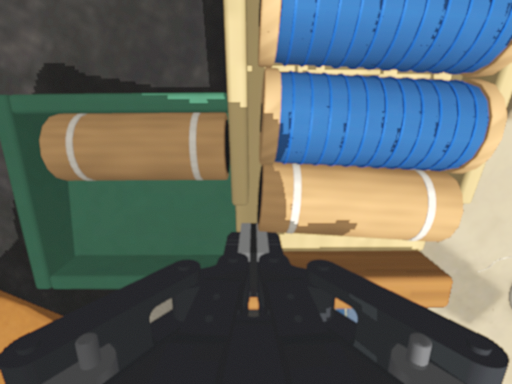

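First core rolled to the tray's +x wall (140,145); second core leans on the finger. Raise the finger straight up to release it.

```bash
python3 -m creep '[{"x":0,"y":0,"z":0.25,"spin":0},{"x":0,"y":0,"z":0.25,"spin":0},{"x":0,"y":0,"z":0.4,"spin":0},{"x":0,"y":0,"z":0.8,"spin":0},{"x":0,"y":0,"z":0.9,"spin":0},{"x":-0.2,"y":-0.8,"z":0.4,"spin":0},{"x":-0.2,"y":-0.9,"z":0,"spin":0},{"x":0,"y":0,"z":0,"spin":0},{"x":0,"y":0,"z":0,"spin":0}]'
python3 - <<'E'
from h import *
print(env.state()['tcp_pos'])
np.save("wr11.npy",camera_model("wrist"),allow_pickle=True)
cv2.imwrite("pics/wr11.png",grab_frame("wrist"))
E
```

```text
time: 10.77
tcp_pos: [0.4396, -0.05, 0.1708]
tool_rot: [0.0, 1.0, -0.025, 0.0]
contact_force: [-0.7, 0.6, 0.4]
grip_width: 0.0003
[ 0.43957792 -0.05000961  0.17080549]
```

View pics/wr11.png

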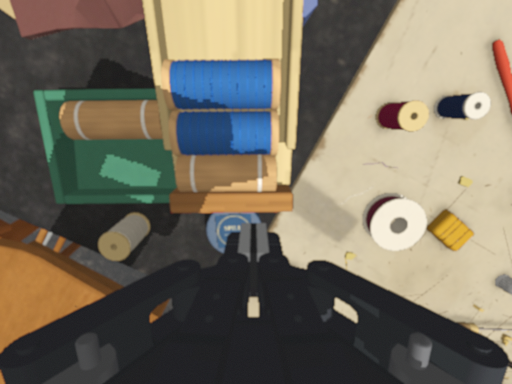

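Run:
```python
from h import *
crop("pics/wr11.png","pics/wr11b.png",30,50,310,220,2)
crop("pics/wr11.png","pics/wr11c.png",150,50,310,220,4)
```

```text
(no output)
```

View pics/wr11c.png

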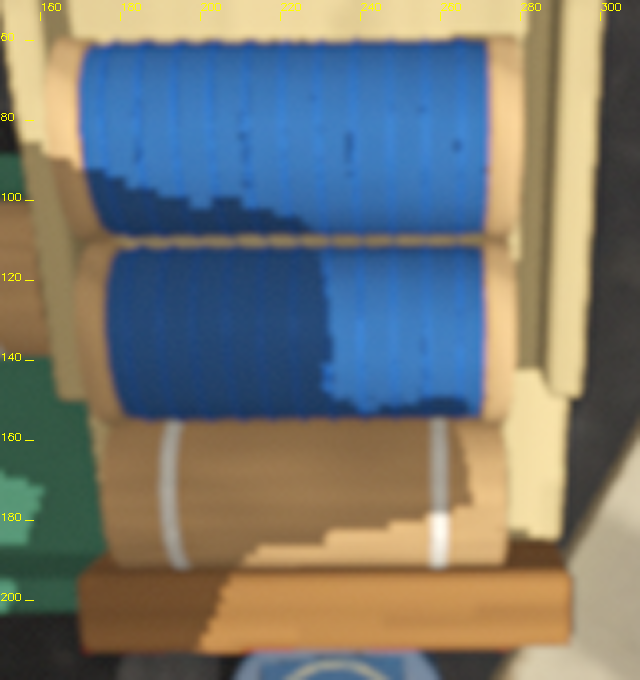

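View pics/wr11b.png

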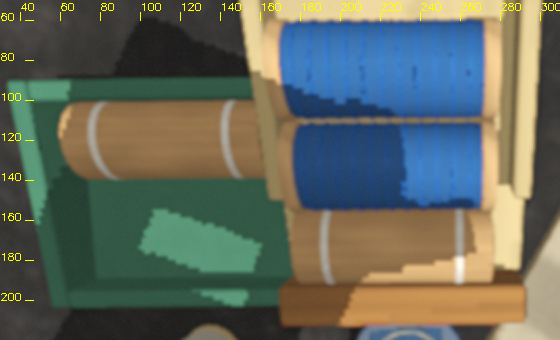

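Run:
```python
from fit3 import *
mw=np.load("wr11.npy",allow_pickle=True).item()
W=[((0,59,66),(170,192.5)),((0,-59,66),(292.7,192.5)),((-20,59,66),(170.5,213)),((-20,-59,66),(292.7,212.5))]
t=fit3("track",[(mw,W)],[.4355,-.0294,-.045])
t=[.4383,t[1],-.04]
for n,a,b,z in(("c2",(175,172),(277,172),.057),("f1",(169.5,133),(278.5,133),.066),("c1",(60,119),(158,119),.045)):
  for q in(a,b): print(n,R(-t[2])@(onz(mw,*q,z)[:2]-t[:2]))
# tray corner
for q in((34,91),(56,203)): print("traycorner",R(-t[2])@(onz(mw,*q,.058)[:2]-t[:2]))
```

```text
track [ 0.4381 -0.0303 -0.0468]
[[-2.6, 0.4], [2.0, -0.1], [-0.8, -0.2], [0.9, 0.1]]
c2 [0.01812763 0.05356209]
c2 [ 0.01723097 -0.04351875]
f1 [0.05513199 0.05289765]
f1 [ 0.0542164  -0.04357303]
c1 [0.06814145 0.16256211]
c1 [0.06701553 0.06894039]
traycorner [0.09251534 0.17236703]
traycorner [-0.01151557  0.17317274]
```

Core 2 is at the stop (x≈18, y≈+5 mm); core 1 in the tray. Repeat for core 2.

```bash
python3 -m creep '[{"x":0.1,"y":-0.8,"z":0,"spin":0},{"x":0.15,"y":-0.75,"z":0,"spin":0},{"x":0,"y":0,"z":-0.8,"spin":0},{"x":0,"y":0,"z":-0.8,"spin":0},{"x":0,"y":0,"z":-0.8,"spin":0},{"x":0,"y":0,"z":-0.6,"spin":0},{"x":0,"y":0,"z":0,"spin":0},{"x":0,"y":0,"z":0,"spin":0}]'
```

```text
time: 11.48
tcp_pos: [0.4496, -0.1096, 0.0501]
tool_rot: [-0.001, 1.0, -0.023, -0.001]
contact_force: [0.2, -0.3, 0.8]
grip_width: -0.0001
```

```bash
python3 -m creep '[{"x":0.02,"y":0.25,"z":0,"spin":0},{"x":0.01,"y":0.25,"z":0,"spin":0},{"x":0.01,"y":0.25,"z":0,"spin":0},{"x":0.01,"y":0.25,"z":0,"spin":0},{"x":0.01,"y":0.25,"z":0,"spin":0},{"x":0.01,"y":0.25,"z":0,"spin":0}]'
python3 -m creep '[{"x":0.01,"y":0.25,"z":0,"spin":0},{"x":0.01,"y":0.25,"z":0,"spin":0},{"x":0.01,"y":0.25,"z":0,"spin":0},{"x":0.01,"y":0.25,"z":0,"spin":0},{"x":0.01,"y":0.25,"z":0,"spin":0},{"x":0.01,"y":0.25,"z":0,"spin":0},{"x":0.01,"y":0.25,"z":0,"spin":0},{"x":0,"y":0,"z":0,"spin":0},{"x":0,"y":0,"z":0,"spin":0},{"x":0,"y":0,"z":0,"spin":0},{"x":0,"y":0,"z":0,"spin":0},{"x":0,"y":0,"z":0,"spin":0}]'
python3 - <<'E'
from h import *
cv2.imwrite("pics/wr12.png",grab_frame("wrist"))
E
```

```text
time: 11.98
tcp_pos: [0.4526, -0.0493, 0.051]
tool_rot: [0.0, 1.0, -0.023, 0.0]
contact_force: [0.1, -0.9, 0.7]
grip_width: -0.0005
time: 12.98
tcp_pos: [0.4552, 0.0192, 0.0505]
tool_rot: [-0.0, 1.0, -0.023, -0.0]
contact_force: [-2.1, 0.8, -0.3]
grip_width: 0.0002
```

View pics/wr12.png

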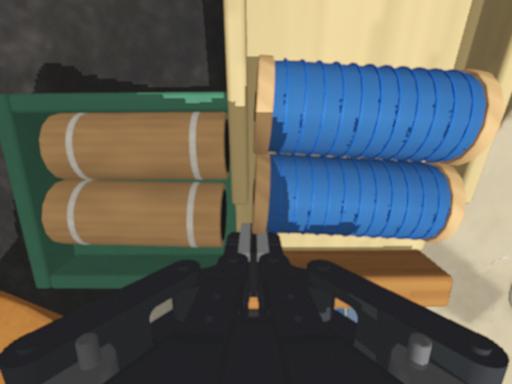

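Both cores lie in the tray (135,145 and 135,212); the first full spool leans on the finger. Raise.

```bash
python3 -m creep '[{"x":0,"y":0,"z":0.25,"spin":0},{"x":0,"y":0,"z":0.25,"spin":0},{"x":0,"y":0,"z":0.4,"spin":0},{"x":0,"y":0,"z":0.8,"spin":0},{"x":0,"y":0,"z":0.9,"spin":0},{"x":-0.2,"y":-0.8,"z":0.4,"spin":0},{"x":-0.2,"y":-0.9,"z":0,"spin":0},{"x":0,"y":0,"z":0,"spin":0},{"x":0,"y":0,"z":0,"spin":0}]'
python3 - <<'E'
from h import *
print(env.state()['tcp_pos'])
np.save("wr13.npy",camera_model("wrist"),allow_pickle=True)
cv2.imwrite("pics/wr13.png",grab_frame("wrist"))
crop("pics/wr13.png","pics/wr13b.png",30,50,310,220,2)
crop("pics/wr13.png","pics/wr13c.png",150,50,310,220,4)
E
```

```text
time: 13.78
tcp_pos: [0.4391, -0.0501, 0.1708]
tool_rot: [0.0, 1.0, -0.025, 0.0]
contact_force: [0.4, 0.5, 0.7]
grip_width: 0.0001
[ 0.43909168 -0.05005752  0.17078042]
```

View pics/wr13c.png

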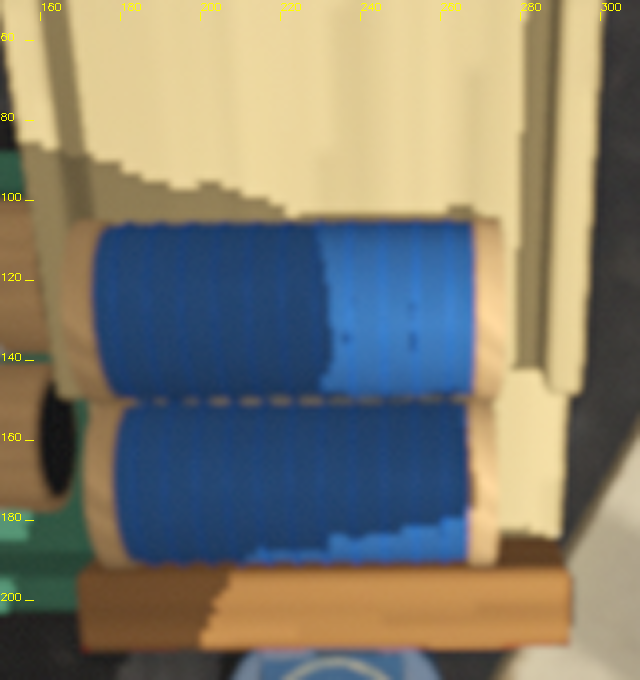

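View pics/wr13b.png

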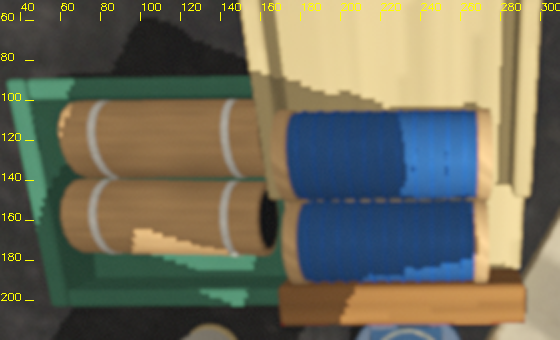

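Run:
```python
from fit3 import *
mw=np.load("wr13.npy",allow_pickle=True).item()
W=[((0,59,66),(169.5,192.5)),((0,-59,66),(292.5,192.5)),((-20,59,66),(170.5,212.5)),((-20,-59,66),(292.5,212))]
t=fit3("track",[(mw,W)],[.4355,-.0294,-.045])
t=[.4383,-.0303,-.042]
for n,a,b,z in(("f1",(171.5,170),(274.5,170),.060),("f2",(166,128),(275,128),.067),("c2",(60,158),(166,158),.049),("c1",(60,119),(158,119),.045)):
  p=[R(-t[2])@(onz(mw,*q,z)[:2]-t[:2]) for q in(a,b)]; print(n,p,(p[0]+p[1])/2)
```

```text
track [ 0.4379 -0.0302 -0.047 ]
[[-2.1, -0.0], [2.1, -0.4], [-1.0, 0.2], [1.0, 0.5]]
f1 [array([0.02007885, 0.05580904]), array([ 0.01935863, -0.04088776])] [0.01971874 0.00746064]
f2 [array([0.05893108, 0.05535085]), array([ 0.05818712, -0.04028173])] [0.0585591  0.00753456]
c2 [array([0.03067776, 0.16691253]), array([0.029785  , 0.06346655])] [0.03023138 0.11518954]
c1 [array([0.06734393, 0.16262382]), array([0.06638698, 0.06900752])] [0.06686545 0.11581567]
```

Queue: full_lower x≈20, full_upper x≈59; both cores inside the tray. Now the new spool: go above the cradle, turning 80°.

```bash
python3 -c "
from plant import env;print(env.state()['joint_positions'])"
python3 -m creep '[{"x":0.19,"y":0.75,"z":0.1,"spin":0.149},{"x":0.19,"y":0.75,"z":0.1,"spin":0.149},{"x":0.19,"y":0.75,"z":0,"spin":0.149},{"x":0.19,"y":0.75,"z":0,"spin":0.149},{"x":0.19,"y":0.75,"z":0,"spin":0.149},{"x":0.19,"y":0.75,"z":0,"spin":0.149},{"x":0.19,"y":0.75,"z":0,"spin":0.149},{"x":0.19,"y":0.75,"z":0,"spin":0.149},{"x":0.19,"y":0.75,"z":0,"spin":0.149},{"x":0.19,"y":0.75,"z":0,"spin":0.149},{"x":0.19,"y":0.75,"z":0,"spin":0.149},{"x":0.19,"y":0.75,"z":0,"spin":0.149}]' 0.45
python3 -m creep '[{"x":0,"y":0,"z":0,"spin":0},{"x":0,"y":0,"z":0,"spin":0}]'
python3 - <<'E'
from h import *
print(env.state()['tcp_pos'],env.state()['tool_rot'],env.state()['joint_positions'])
np.save("wr14.npy",camera_model("wrist"),allow_pickle=True)
cv2.imwrite("pics/wr14.png",grab_frame("wrist"))
E
```

```text
[-3.80469850e-01  2.54684929e-01  1.68259498e+00  2.14724099e-04
  1.20429277e+00  1.23847674e+00]
time: 14.83
tcp_pos: [0.5297, 0.3143, 0.1779]
tool_rot: [-0.0, 0.776, 0.631, -0.0]
contact_force: [0.8, -1.2, -0.0]
grip_width: 0.0619
time: 15.0
tcp_pos: [0.5295, 0.3136, 0.1774]
tool_rot: [-0.0, 0.777, 0.629, -0.001]
contact_force: [-0.3, -0.2, 0.1]
grip_width: 0.0625
[0.52953362 0.31362278 0.1774088 ] [-2.70264982e-04  7.77251599e-01  6.29189444e-01 -7.21954554e-04] [3.42597281e-01 5.36030365e-01 1.19290613e+00 3.16668323e-05
 1.41419760e+00 5.52368318e-01]
```

View pics/wr14.png

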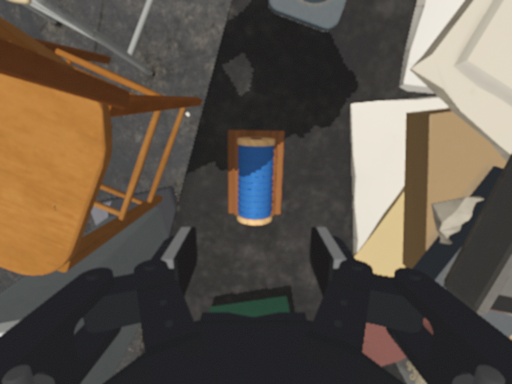

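Run:
```python
from h import *
crop("pics/wr14.png","pics/wr14b.png",206,115,306,235,6)
```

```text
(no output)
```

View pics/wr14b.png

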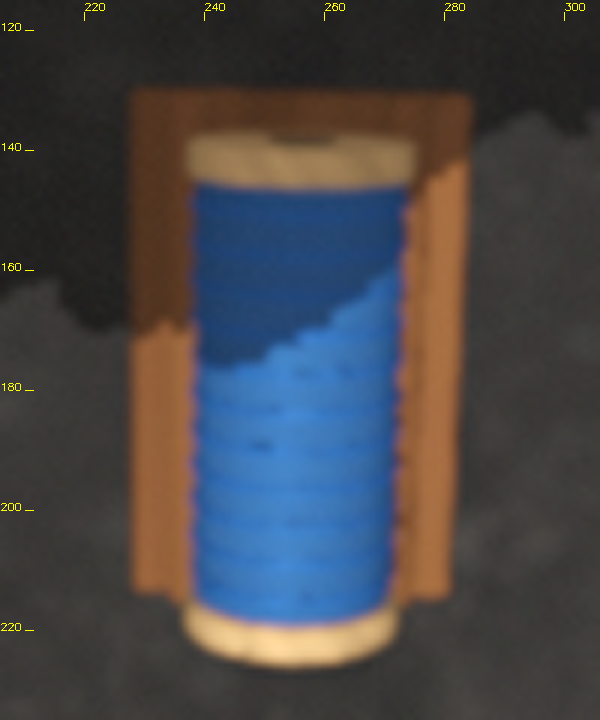

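Run:
```python
from fit3 import *
mw=np.load("wr14.npy",allow_pickle=True).item()
W=[((-32,50,12),(228,130)),((32,50,12),(284.7,131.2)),((-32,-50,12),(228,213.3)),((32,-50,12),(281,214.7))]
c=fit3("cradle",[(mw,W)],[.53,.31,-.2])
print(onz(mw,256.2,145,.035),onz(mw,254.6,220,.035))
# ends of rim top lines z=.047
print("top end",onz(mw,256,137.5,.04), "near end top",onz(mw,254.6,219,.047))
```

```text
cradle [ 0.533   0.313  -0.2291]
[[-1.1, -1.1], [1.3, -1.1], [-0.5, 2.4], [0.4, 1.9]]
[0.54096183 0.34809838 0.035     ] [0.52232445 0.2676023  0.035     ]
top end [0.5423585  0.35599981 0.04      ] near end top [0.52349132 0.27338303 0.047     ]
```

```bash
python3 -m creep '[{"x":0.08,"y":0,"z":-0.9,"spin":-0.023},{"x":0,"y":0,"z":-0.9,"spin":0},{"x":0,"y":0,"z":-0.9,"spin":0},{"x":0,"y":0,"z":-0.7,"spin":0},{"x":0,"y":0,"z":-0.4,"spin":0},{"x":0,"y":0,"z":-0.28,"spin":0},{"x":0,"y":0,"z":0,"spin":0},{"x":0,"y":0,"z":0,"spin":0}]'
python3 -m creep '[{"x":0,"y":0,"z":0,"spin":0},{"x":0,"y":0,"z":0,"spin":0},{"x":0,"y":0,"z":0,"spin":0},{"x":0,"y":0,"z":0,"spin":0},{"x":0,"y":0,"z":0,"spin":0},{"x":0,"y":0,"z":0,"spin":0}]' -1 30
python3 - <<'E'
from h import *
cv2.imwrite("pics/wr15.png",grab_frame("wrist"));cv2.imwrite("pics/sc15.png",grab_frame("scene"))
crop("pics/sc15.png","pics/sc15b.png",165,115,365,285,4)
E
```

```text
time: 15.72
tcp_pos: [0.5339, 0.3112, 0.0159]
tool_rot: [0.0, 0.784, 0.621, 0.0]
contact_force: [0.7, 1.0, 0.2]
grip_width: 0.0621
time: 16.22
tcp_pos: [0.5333, 0.3119, 0.0171]
tool_rot: [-0.0, 0.784, 0.621, 0.0]
contact_force: [-5.6, -0.7, 6.0]
grip_width: 0.0393
```

View pics/sc15b.png

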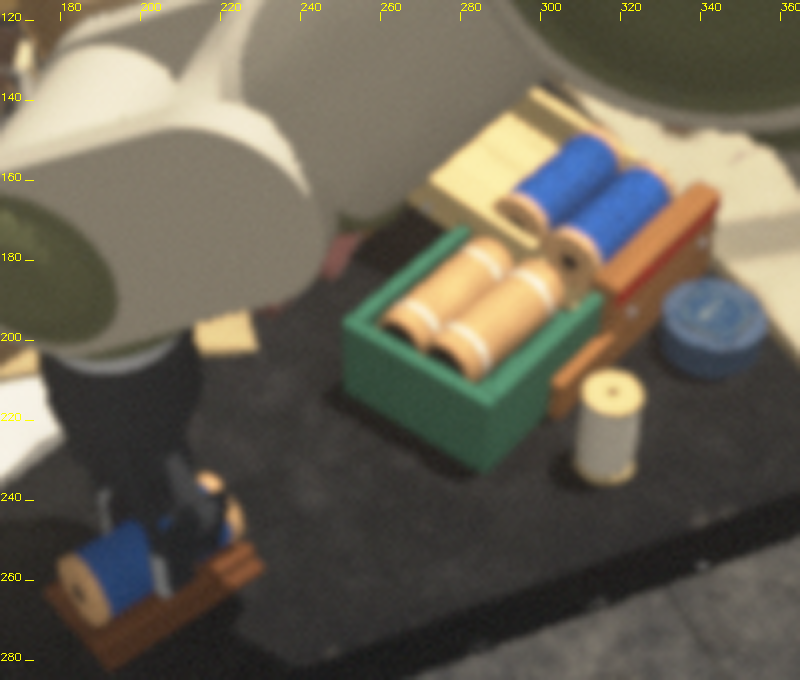

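View pics/wr15.png

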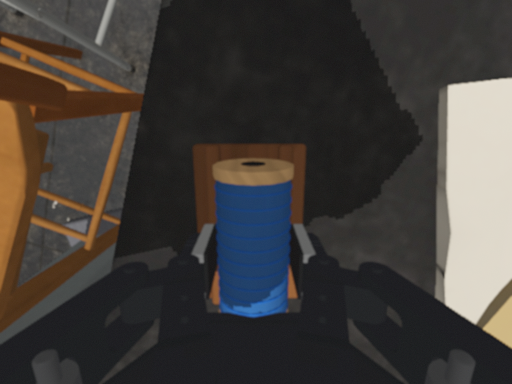

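```bash
python3 -m creep '[{"x":0,"y":0,"z":0.4,"spin":0},{"x":0,"y":0,"z":0.8,"spin":0},{"x":0,"y":0,"z":0.9,"spin":0},{"x":0,"y":0,"z":0.9,"spin":0},{"x":0,"y":0,"z":0.7,"spin":0},{"x":0,"y":0,"z":0.3,"spin":0}]'
python3 -m creep '[{"x":0.07,"y":-0.4,"z":0,"spin":0.02},{"x":0.13,"y":-0.85,"z":0,"spin":0.022},{"x":0.13,"y":-0.85,"z":0,"spin":0.022},{"x":0.13,"y":-0.85,"z":0,"spin":0.022},{"x":0.13,"y":-0.85,"z":0,"spin":0.022},{"x":0.13,"y":-0.85,"z":0,"spin":0.022},{"x":0.13,"y":-0.85,"z":0,"spin":0.022},{"x":0.13,"y":-0.85,"z":0,"spin":0.022},{"x":0.13,"y":-0.85,"z":0,"spin":0.022},{"x":0.13,"y":-0.85,"z":0,"spin":0.022},{"x":0.1,"y":-0.6,"z":0,"spin":0.022},{"x":0,"y":0,"z":0,"spin":0.022}]'
python3 -m creep '[{"x":0,"y":0,"z":0,"spin":0},{"x":0,"y":0,"z":0,"spin":0}]'
python3 - <<'E'
from h import *
s=env.state();print(s['tcp_pos'],s['tool_rot'],2*np.arctan2(s['tool_rot'][2],s['tool_rot'][1])-np.pi/2)
np.save("wr16.npy",camera_model("wrist"),allow_pickle=True)
cv2.imwrite("pics/wr16.png",grab_frame("wrist"));cv2.imwrite("pics/sc16.png",grab_frame("scene"));cv2.imwrite("pics/si16.png",grab_frame("side"))
crop("pics/sc16.png","pics/sc16b.png",205,75,365,225,5)
E
```

```text
time: 16.82
tcp_pos: [0.5347, 0.312, 0.1811]
tool_rot: [0.001, 0.784, 0.621, 0.004]
contact_force: [1.1, -0.3, -1.0]
grip_width: 0.0387
time: 17.82
tcp_pos: [0.5879, -0.039, 0.1761]
tool_rot: [0.001, 0.717, 0.697, 0.0]
contact_force: [-0.1, 0.0, -0.8]
grip_width: 0.0389
time: 17.98
tcp_pos: [0.587, -0.0339, 0.1759]
tool_rot: [0.0, 0.716, 0.698, 0.0]
contact_force: [0.7, 1.1, -0.8]
grip_width: 0.039
[ 0.5870339  -0.0339411   0.17588078] [1.52452928e-04 7.16011330e-01 6.98088591e-01 2.65688082e-04] -0.025347259771731467
```

View pics/sc16b.png

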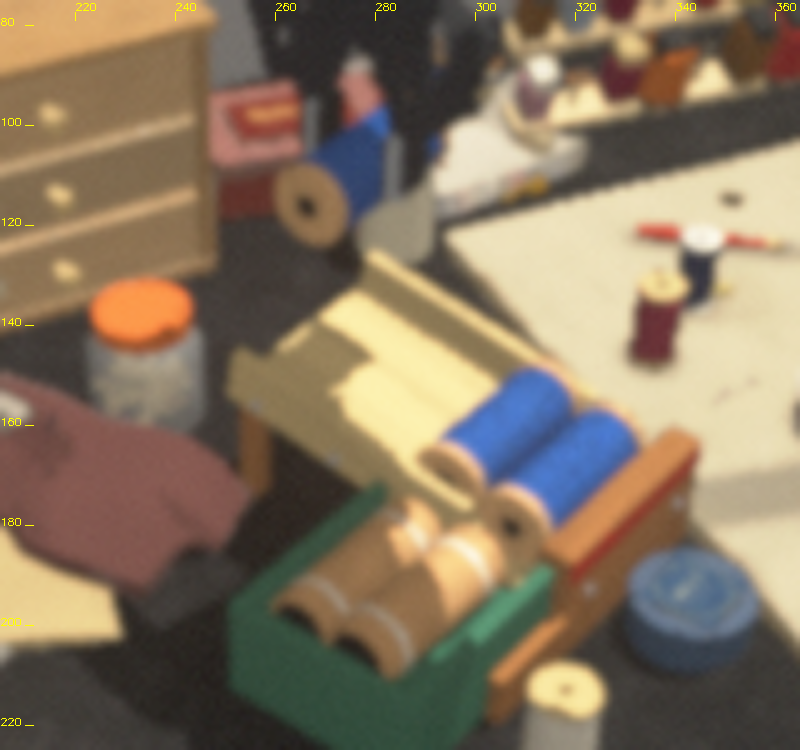

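View pics/wr16.png

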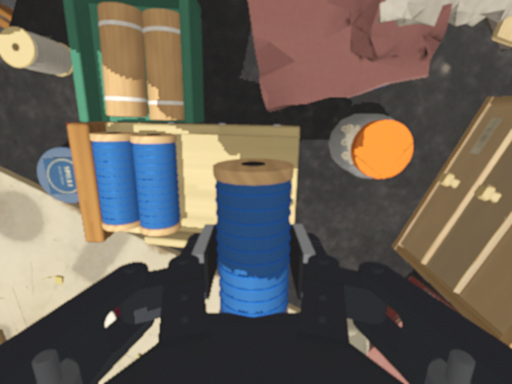

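```bash
python3 -m creep '[{"x":0.03,"y":-0.07,"z":-0.5,"spin":-0.022},{"x":0,"y":0,"z":-0.7,"spin":0},{"x":0,"y":0,"z":-0.5,"spin":0},{"x":0,"y":0,"z":0,"spin":0},{"x":0,"y":0,"z":0,"spin":0}]'
python3 - <<'E'
from h import *
s=env.state();print(s['tcp_pos'],2*np.arctan2(s['tool_rot'][2],s['tool_rot'][1])-np.pi/2)
cv2.imwrite("pics/wr17.png",grab_frame("wrist"));cv2.imwrite("pics/sc17.png",grab_frame("scene"))
crop("pics/sc17.png","pics/sc17b.png",205,75,365,225,5)
crop("pics/wr17.png","pics/wr17b.png",30,80,330,330,2)
E
```

```text
time: 18.55
tcp_pos: [0.5883, -0.0366, 0.1073]
tool_rot: [-0.001, 0.722, 0.692, -0.0]
contact_force: [0.3, 0.1, -0.8]
grip_width: 0.0387
[ 0.58828304 -0.03657823  0.1073076 ] -0.04146403098560114
```

View pics/sc17b.png

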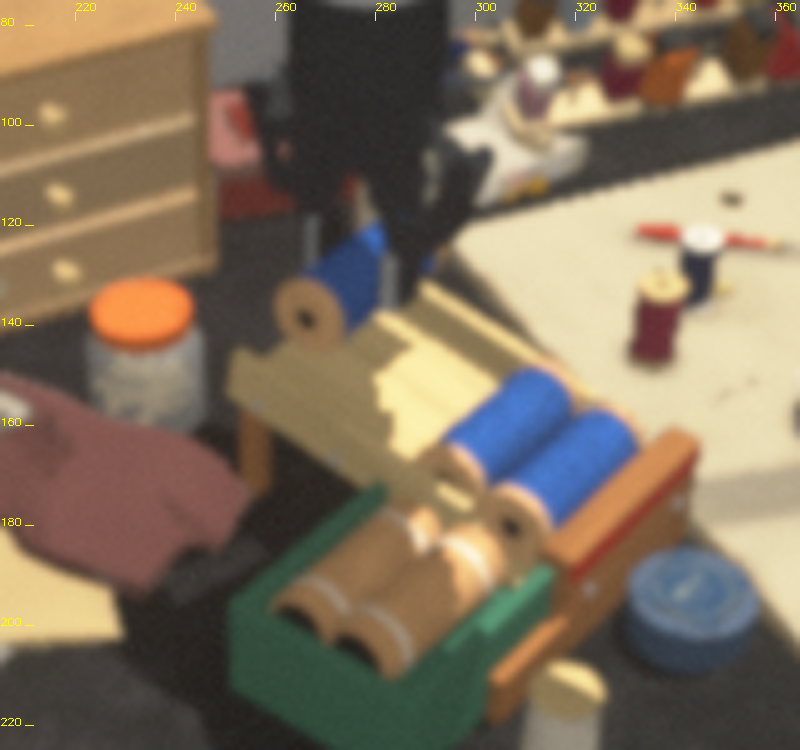

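View pics/wr17b.png

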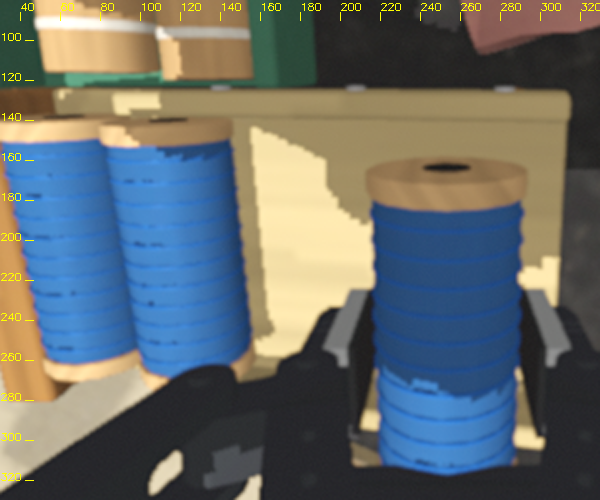

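```bash
python3 -m creep '[{"x":0,"y":0,"z":-0.35,"spin":0},{"x":0,"y":0,"z":-0.3,"spin":0},{"x":0,"y":0,"z":-0.15,"spin":0},{"x":0,"y":0,"z":0,"spin":0},{"x":0,"y":0,"z":0,"spin":0}]'
python3 - <<'E'
from h import *
cv2.imwrite("pics/wr18.png",grab_frame("wrist"));cv2.imwrite("pics/sc18.png",grab_frame("scene"))
crop("pics/sc18.png","pics/sc18b.png",205,75,365,225,5)
crop("pics/wr18.png","pics/wr18b.png",30,80,330,330,2)
E
```

```text
time: 19.07
tcp_pos: [0.5889, -0.0373, 0.0763]
tool_rot: [0.001, 0.722, 0.692, 0.0]
contact_force: [0.9, -0.5, -0.1]
grip_width: 0.0388
```

View pics/sc18b.png

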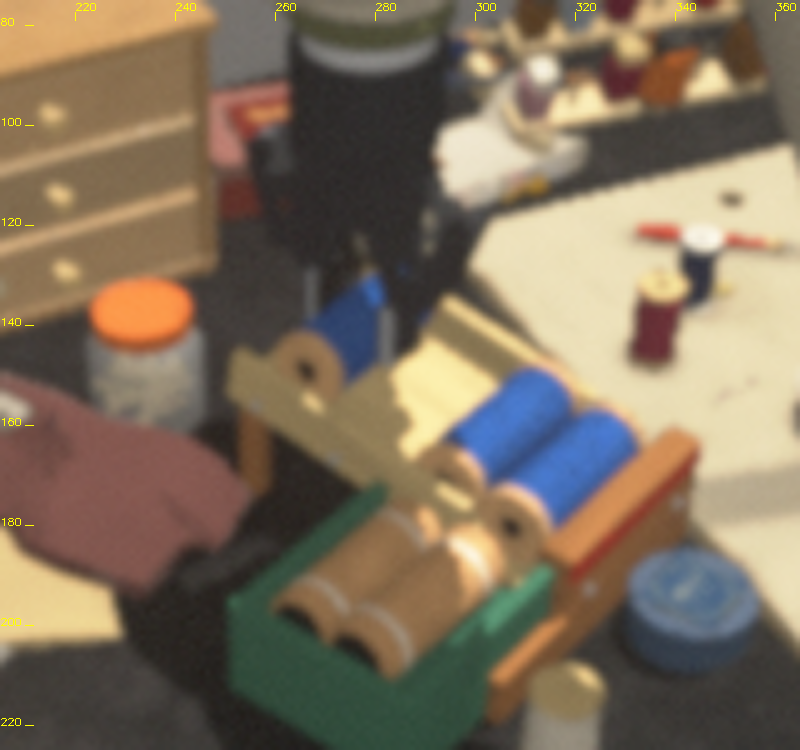

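View pics/wr18b.png

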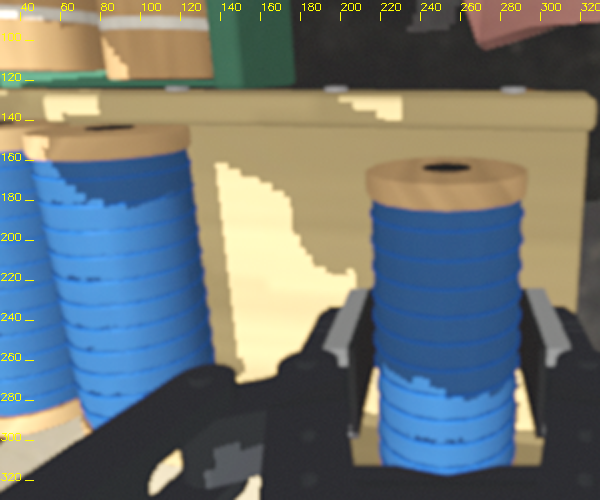

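```bash
python3 -m creep '[{"x":0,"y":0,"z":-0.06,"spin":0},{"x":0,"y":0,"z":0,"spin":0},{"x":0,"y":0,"z":0,"spin":0}]'
python3 -m creep '[{"x":0,"y":0,"z":0,"spin":0},{"x":0,"y":0,"z":0,"spin":0},{"x":0,"y":0,"z":0,"spin":0},{"x":0,"y":0,"z":0,"spin":0},{"x":0,"y":0,"z":0,"spin":0}]' 0.3
python3 -m creep '[{"x":0,"y":0,"z":0.15,"spin":0},{"x":0,"y":0,"z":0.2,"spin":0},{"x":0,"y":0,"z":0.3,"spin":0},{"x":0,"y":0,"z":0.5,"spin":0},{"x":0,"y":0,"z":0.8,"spin":0},{"x":0,"y":0,"z":0.9,"spin":0},{"x":0,"y":0,"z":0.9,"spin":0},{"x":0,"y":0,"z":0.5,"spin":0},{"x":0,"y":0,"z":0,"spin":0},{"x":0,"y":0,"z":0,"spin":0}]'
python3 - <<'E'
from h import *
np.save("wr19.npy",camera_model("wrist"),allow_pickle=True)
cv2.imwrite("pics/wr19.png",grab_frame("wrist"));cv2.imwrite("pics/sc19.png",grab_frame("scene"))
crop("pics/sc19.png","pics/sc19b.png",205,95,365,245,5)
E
```

```text
time: 19.42
tcp_pos: [0.5891, -0.0375, 0.0742]
tool_rot: [0.001, 0.722, 0.692, 0.001]
contact_force: [-0.2, 1.0, 5.6]
grip_width: 0.0391
time: 19.83
tcp_pos: [0.5883, -0.0373, 0.0728]
tool_rot: [-0.0, 0.722, 0.692, -0.0]
contact_force: [-0.9, 0.2, 0.2]
grip_width: 0.0554
time: 20.67
tcp_pos: [0.5886, -0.0373, 0.2445]
tool_rot: [0.001, 0.722, 0.692, 0.001]
contact_force: [-0.2, 0.5, -1.5]
grip_width: 0.0556
```

View pics/sc19b.png

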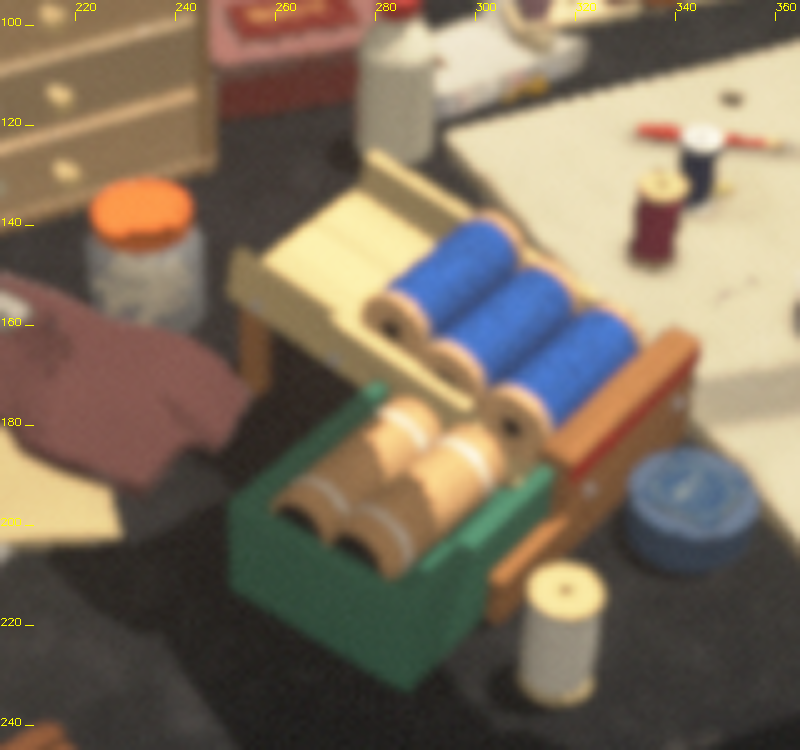

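View pics/wr19.png

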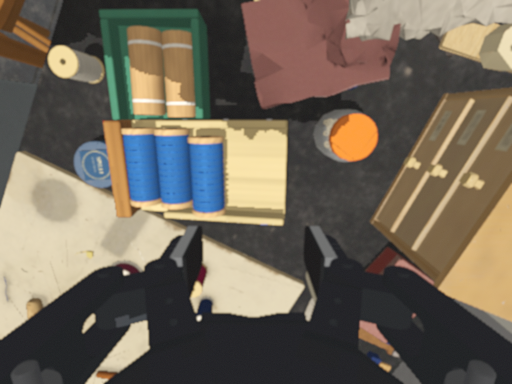

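Run:
```python
from h import *
crop("pics/wr19.png","pics/wr19b.png",95,0,295,230,3)
```

```text
(no output)
```

View pics/wr19b.png

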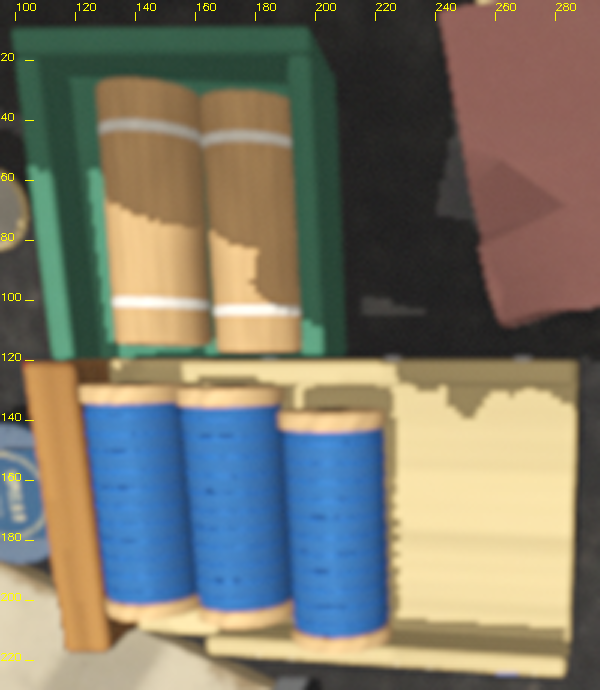

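Run:
```python
from fit3 import *
mw=np.load("wr19.npy",allow_pickle=True).item()
W=[((0,59,66),(95+70/3,121)),((-20,59,66),(95+23/3,121)),((0,-59,66),(95+110/3,215.5)),((-20,-59,66),(95+65/3,216.5))]
t=fit3("track",[(mw,W)],[.4383,-.0303,-.042])
W=[((53,57,58),(95+305/3,9)),((-53,57,58),(95+13/3,9.5)),((-53,-57,58),(95+52/3,119.5)),((53,-57,58),(95+342/3,118.5))]
y=fit3("tray",[(mw,W)],[.4815,.085,-.042]); print("tray in track",R(-t[2])@(y[:2]-t[:2]),y[2]-t[2])
T=[.4383,-.0303,-.042]
for n,a,b,z in(("f1",(138.3,128.3),(145,205),.075),("f2",(171,129),(176.7,208),.082),("n",(205.7,137),(208.3,215),.089)):
  for tt in (t,):
    p=[R(-tt[2])@(onz(mw,*q,z)[:2]-tt[:2]) for q in(a,b)]; print(n,np.round(p,4).tolist(),((p[0]+p[1])/2).round(4))
# predicted centre silhouettes
for X,Y,Z,r in((20,4,60,20),(59.5,4,67,20),(99,-3,74,20)):
  print(proj(mw,w(T,[(X,Y+45,Z+r),(X,Y-45,Z+r)])).round(1).tolist())
```

```text
track [ 0.4388 -0.0298 -0.0327]
[[1.2, -1.3], [-1.5, -1.0], [0.7, 3.1], [-0.6, 1.8]]
tray [ 0.4849  0.0846 -0.0347]
[[2.8, -1.5], [-1.2, -0.4], [1.3, 0.9], [-6.9, 1.2]]
tray in track [0.04239036 0.11583105] -0.0020270463351086884
f1 [[0.0243, 0.0501], [0.0217, -0.0396]] [0.023  0.0052]
f2 [[0.0627, 0.0493], [0.0614, -0.0413]] [0.062 0.004]
n [[0.1011, 0.0409], [0.0992, -0.0478]] [ 0.1002 -0.0035]
[[132.7, 130.3], [141.5, 208.1]]
[[166.8, 130.6], [173.3, 210.1]]
[[202.9, 137.7], [206.7, 217.9]]
```

```bash
python3 -m creep '[{"x":0,"y":0,"z":0.3,"spin":0},{"x":0,"y":0,"z":0,"spin":0},{"x":0,"y":0,"z":0,"spin":0},{"x":0,"y":0,"z":0,"spin":0}]'
python3 - <<'E'
from h import *
a=cv2.imread("pics/sc19.png");b=grab_frame("scene");cv2.imwrite("pics/sc20.png",b)
z=slice(120,260);c=slice(205,365);d=cv2.absdiff(a,b)[z,c].max(2);print("moved px",(d>40).sum())
a0=cv2.imread("pics/scene0.png")
for n,r in(("jar",(222,128,250,165)),("thread",(306,205,330,240)),("tin",(328,180,358,212))):
    x0,y0,x1,y1=r; m=cv2.matchTemplate(b[y0-8:y1+8,x0-8:x1+8],a0[y0:y1,x0:x1],cv2.TM_CCOEFF_NORMED);_,v,_,l=cv2.minMaxLoc(m);print(n,v,l[0]-8,l[1]-8)
print(env.sign_off())
E
```

```text
time: 21.1
tcp_pos: [0.5882, -0.0373, 0.2538]
tool_rot: [-0.001, 0.722, 0.692, -0.0]
contact_force: [0.3, 0.0, 0.6]
grip_width: 0.0553
moved px 3
jar 0.9890296459197998 0 0
thread 0.9942856431007385 0 0
tin 0.8868699669837952 1 0
the job is handed in; nothing more can be done
None
```

The whole job is done and was handed in at about 21 s of the 64 s. I gripped the tray by its far wall and slid it against the fence and the track. I then pushed both cores endwise into it with the shut fingers. The new spool went from its cradle onto the upper track, and it rolled down behind the other two.

All positions below are read from the pictures and are in the track's frame; sign-off gives no verdict.

| Item | Last reading | Target |
|---|---|---|
| Tray | x 40.4, y 115.9 mm, turned 0.005 rad, measured just after release | x 40.5, y 116 mm |
| First spool | x 23.0, y +5 mm | x 14–26, y ±12 mm |
| Second spool | x 62.0, y +4 mm | x 52–68, y ±12 mm |
| New spool | x 100.2, y −3.5 mm | x 90–110, y ±12 mm |

- **Cores:** both lie side by side inside the tray, centred within 1 mm of its middle crosswise. I measured this after the second push, and later pictures show them unchanged.
- **Bystanders:** the jar and the white thread spool show no shift in the pictures. The tin shows at most 1 pixel, about 2 mm.
- **At rest:** two pictures just before hand-in, about 0.4 s apart, show practically no motion in the work area.
- **Weaker readings:** the final wrist-camera fit put the tray at x 42.4, y 115.8 mm, with one corner about 7 pixels off, so I trust the earlier reading more. An earlier view put the first spool at x 19.7 mm and the second at 58.6 mm, about 3 mm less than the final view. Both sets of readings are within tolerance.

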